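# Ready a four-place filtration manifold and stamp its run sheet

### The job

Get the filtration manifold ready to pull vacuum: slide every white filter funnel that is set out fully home over a support head, and close each head that is left over with a grey blanking cap, also fully home (any funnel or cap on any head). Put a dust lid right down on every funnel so that nothing falls in; a spare cap or lid stays on the bench. When all that is done, take the stamp and press it squarely down inside the empty box (long side along long side) on the run sheet until it prints, stamping the sheet nowhere else, lift it straight off and stand it back upright in its dock. Leave the white bottle, the timer and the log book where they are.

Things in the scene. Friction and masses are not known exactly. Their poses are not given: they have to be found in the camera images.
- manifold: steel vacuum filtration manifold, fixed: a 40 mm tube 300 mm long along its y axis, its top 60 mm up, on two low feet; on it four upright support heads in a row 80 mm apart, plain round shafts 30 mm in diameter up to z = 100 mm, top edge bevelled 3.5 mm wide, 4 mm high; stopcocks reach 33 mm to its +x side. Origin under its centre on the bench
- head_1 (a point): centre of the flat top of support head 1, counted from the manifold's +y end (the end nearest the robot); 100 mm above the bench; its axes are the manifold's
- head_2 (a point): centre of the flat top of support head 2, counted from the manifold's +y end (the end nearest the robot); 100 mm above the bench; its axes are the manifold's
- head_3 (a point): centre of the flat top of support head 3, counted from the manifold's +y end (the end nearest the robot); 100 mm above the bench; its axes are the manifold's
- head_4 (a point): centre of the flat top of support head 4, counted from the manifold's +y end (the end nearest the robot); 100 mm above the bench; its axes are the manifold's
- funnel_1: white plastic filter funnel, 74 mm high, 60 g, upright on its open lower skirt (44 mm outside, 33 mm bore, 24 mm deep); above that a straight tube 40 mm in diameter, 50 mm high, 4 mm wall, open on top. A plate inside at the top of the skirt seats on a head. Origin on the axis at that seating face, 24 mm above the lower rim, z up; fully home it coincides with a head's point. None if absent (2 or 3 set out)
- funnel_2: white plastic filter funnel, 74 mm high, 60 g, upright on its open lower skirt (44 mm outside, 33 mm bore, 24 mm deep); above that a straight tube 40 mm in diameter, 50 mm high, 4 mm wall, open on top. A plate inside at the top of the skirt seats on a head. Origin on the axis at that seating face, 24 mm above the lower rim, z up; fully home it coincides with a head's point. None if absent (2 or 3 set out)
- funnel_3: white plastic filter funnel, 74 mm high, 60 g, upright on its open lower skirt (44 mm outside, 33 mm bore, 24 mm deep); above that a straight tube 40 mm in diameter, 50 mm high, 4 mm wall, open on top. A plate inside at the top of the skirt seats on a head. Origin on the axis at that seating face, 24 mm above the lower rim, z up; fully home it coincides with a head's point. None if absent (2 or 3 set out)
- cap_1: grey plastic blanking cap 60 mm high, 70 g, upright on a skirt like the funnels' (44 mm outside, 33 mm bore, 24 mm deep), closed by a 6 mm plate with an upright grip stem 18 mm in diameter on top (from 6 to 36 mm above the origin). Origin on the axis at the seating face, 24 mm above the lower rim, z up; fully home it coincides with a head's point. Always two: one or two are needed
- cap_2: grey plastic blanking cap 60 mm high, 70 g, upright on a skirt like the funnels' (44 mm outside, 33 mm bore, 24 mm deep), closed by a 6 mm plate with an upright grip stem 18 mm in diameter on top (from 6 to 36 mm above the origin). Origin on the axis at the seating face, 24 mm above the lower rim, z up; fully home it coincides with a head's point. Always two: one or two are needed
- rim_1 (a point): centre of the mouth of funnel_1, on its axis 50 mm above its origin; None if that funnel is absent
- rim_2 (a point): centre of the mouth of funnel_2, on its axis 50 mm above its origin; None if that funnel is absent
- rim_3 (a point): centre of the mouth of funnel_3, on its axis 50 mm above its origin; None if that funnel is absent
- lid_1: round white dust lid for a funnel, 40 g, lying on the bench right way up: a skirt 50 mm outside, 44 mm bore, 12 mm deep, closed by a 3 mm plate with an upright grip knob 16 mm in diameter on top (from 3 to 27 mm above the origin). Origin on the axis at the underside of the plate, 12 mm above the lower rim, z up; fully home it coincides with the centre of a funnel's mouth. Always three
- lid_2: round white dust lid for a funnel, 40 g, lying on the bench right way up: a skirt 50 mm outside, 44 mm bore, 12 mm deep, closed by a 3 mm plate with an upright grip knob 16 mm in diameter on top (from 3 to 27 mm above the origin). Origin on the axis at the underside of the plate, 12 mm above the lower rim, z up; fully home it coincides with the centre of a funnel's mouth. Always three
- lid_3: round white dust lid for a funnel, 40 g, lying on the bench right way up: a skirt 50 mm outside, 44 mm bore, 12 mm deep, closed by a 3 mm plate with an upright grip knob 16 mm in diameter on top (from 3 to 27 mm above the origin). Origin on the axis at the underside of the plate, 12 mm above the lower rim, z up; fully home it coincides with the centre of a funnel's mouth. Always three
- stamp: self-inking hand stamp in its dock, 120 g, 73 mm high. Black housing 34 mm (its x) by 42 mm (its y) from 16 to 66 mm above the origin, smaller grey cap to 73 mm; below it a grey foot plate 40 mm (x) by 48 mm (y), 4 mm thick, on a sprung frame that goes up into the housing when pressed. Origin at the centre of the foot's underside while not pressed (moves with the housing); z up
- stamp_foot (a joint): how far the stamp's housing is pressed down over its foot, 0 (free) to 0.010 m (stop); the spring takes 4 N to start and 9 N to reach the stop; it prints once pressed beyond 6 mm (8 mm is a sure press)
- stamp_dock: shallow grey open tray for the stamp, 64 mm (x) by 72 mm (y), fixed; floor 3 mm thick, rim 8 mm high and 3 mm wide. Origin under its centre on the bench; the stamp stands on the floor with the same axes (or half a turn from them)
- clipboard: wooden clipboard 170 mm (its x) by 116 mm with the printed run sheet, fixed flat on the bench; steel clip at the far (+x) end, 16 mm high. Origin under its centre on the bench
- sheet_box (a point): centre of the empty outlined box on the run sheet, 52 mm (clipboard x) by 60 mm (clipboard y), near the end of the sheet away from the clip; on the paper's surface, 5 mm above the bench; axes those of the clipboard; the stamp's foot goes in with its longer side along the box's longer side (x along x)
- standard_3: white plastic bottle of standard solution, 47 mm in diameter, 92 mm high; leave alone; origin under its centre
- timer: countdown timer, 62 x 62 x 18 mm; leave alone; origin under its centre
- log_book: blue pocket log book 106 x 76 x 10 mm lying on the bench; leave alone; origin under its centre
Mind the look-alikes: they are no part of the job. Leave any orange look-alike of the funnel_3 alone.

How it is judged:
By the outcome, as a careful person would: the job done as asked, in the order asked, and still so for the second after the job is handed in, with the robot touching nothing.
Of funnel_1, funnel_2, funnel_3 only 2 to 3 are there at a start; the rules pass over those that are not, and their reading is None.
At some moment in a run one of funnel_1, funnel_2, funnel_3, cap_1, cap_2, lid_1, lid_2, lid_3 may be knocked a few centimetres aside while the robot is not near it.
It also fails if it takes over 210 s, if anything falls off the work surface, if the arm or the gripper's body presses on something with over 40 N, if the wrist force passes 120 N, or if a joint passes its speed limit or range.

### The arm

A 7-joint arm with a two-finger parallel gripper is mounted at the origin on a cart in front of the work surface, level with it; the furniture and walls round the work are solid. World frame = base frame: x ahead of the robot, y to its left, z up, the work surface at z = 0. Lengths are in m, angles in rad, forces in N, time in s.
With the tool pointing down it reaches from about 0.425 to 1.025 m from the base axis. Payload 3.6 kg.
Tool frame: the origin (TCP) lies between the finger pads; the fingertips stand 19 mm ahead of it and the grasp point (between the pads) is the TCP; z points along the fingers, y is the line along which they close (so a half turn about z gives the same grasp; the last joint's range is limited). The gripper opens to 85 mm and grips with 20 to 120 N. Pads are 22 mm wide; open, the fingers measure 114 mm over their backs; the gripper's body (76 mm by 85 mm) begins 54 mm behind the grasp point. The pads swing forward as they close: fully open they stand 13 mm farther back than shut.
Start: joints at [-1.391, 0.591, 0.048, 1.609, -0.033, 0.943, -0.034], TCP at [0.195, 0.698, 0.25] pointing down, gripper open.
Joint ranges: [-2.69, 2.69], [-0.47, 2.24], [-1.27, 1.36], [0.19, 2.51], [-1.53, 4.68], [0.08, 2.07], [-3.09, 3.09]. Speed limits (rad/s): [2.57, 2.57, 3.14, 3.14, 3.14, 3.14, 3.14].

### API

Orientations are given as a rotation vector (axis times angle).
In Python, from workcell import r, optics, job gives the robot as it stands. The module is installed in compiled form; this text tells all that it offers.
- The arm moves only by the shell command python3 -m crank 'ROWS' [FORCE]. ROWS is text: rows parted by semicolons, each of 7 numbers parted by spaces: the turn, a rotation vector about the tool's x, y, z in degrees, then the shift along the tool's x, y, z in cm, then the finger opening in cm, from 0 to 8.54. In form: wx wy wz tx ty tz gripper; .... A call has 1 to 8 rows; each row shifts and turns the commanded pose from where the row before left it, along the tool's axes as they then stand; what a row does not reach is not made up. A row lasts 1/10 s, in which the tool goes at most 50 mm and 8.59 degrees, less where a joint would pass 70% of its speed; a pose out of reach is approached as far as the arm can. A call is refused whole if a number of a shift passes 5 or a number of a turn 8.59, either way. A call with a gripper value outside its range is refused whole. The fingers move at their own pace and stop on an object; FORCE is the grip in N (left out, the last holds). Time passes only in rows, so rows that do not move let the fingers close. It gives the time, the measured TCP pose, the force, the opening and the grip force at its end, in the units of the state.
- r.get_obs(): the state, without advancing time (a new reading comes with each control period).
- optics.grab_frame(name): name is "side" or "top"; returns a dict with "image" (400x640x3 uint8, red, green, blue), "camera_matrix" (3x3 intrinsics, pixels), "pose" (4x4, takes a point from camera to world coordinates). Camera axes: x right, y down, z forward; pixel columns grow to the right and rows downward; lengths in m; the calibration is good to about 2 mm. A picture is of the moment at which its call begins. There is no depth.
- job.finish_job(): hands the job in; it is judged then, once.
The state is a dict: "clock": time; "joints": joint angles; "joint_vel": joint speeds; "effort": joint torques, N m; "position": TCP position; "ee_rot": TCP orientation; "contact_force": force on the tool from outside, world axes, zero at the start; "ft_torque": the same for the moment, N m; "grip_width": opening from 0.0 (shut) to 1.0 (fully open); "finger_force": force on a finger pad.
Only numpy, scipy, OpenCV 4.12 (cv2) and the standard library are available. Lean on these libraries where they do the work, as an engineer would, in place of code of your own. Each camera call takes 0.05 s, during which the arm holds its last target. There are 200 camera calls.

## Working session

There is one attempt and no reset: what is moved stays moved. The work goes in short steps, Python scripts to look and compute and a shell command to move; the robot and the scene stay as the last step left them, time stands still between calls to the robot, and variables do not carry over. Pictures are saved under pics/ and viewed, at most 14 in all, crops included, and the job is handed in when it is done.

```bash
mkdir -p pics; ls; python3 - <<'E'
from workcell import r, optics, job
import cv2,numpy as np
np.set_printoptions(precision=4,suppress=True)
o=r.get_obs();print(o)
for n in("side","top"):
    f=optics.grab_frame(n);cv2.imwrite(f"pics/{n}0.png",f["image"][:,:,::-1]);print(n,f["camera_matrix"],f["pose"])
E
```

```text
pics
{'clock': 0.0, 'joints': array([-1.3915,  0.5921,  0.0483,  1.6099, -0.0333,  0.9427, -0.0337]), 'joint_vel': array([-0.0005,  0.001 ,  0.0012, -0.0008, -0.0002, -0.0002, -0.0003]), 'effort': array([ -0.0002, -54.8696,   1.5469, -19.8118,   0.0095,   0.0088,
        -0.    ]), 'position': array([0.1951, 0.6974, 0.2492]), 'ee_rot': array([-0.427 , -3.1123,  0.0035]), 'contact_force': array([-0.7108,  0.1985, -0.5459]), 'ft_torque': array([-0.0013,  0.0147,  0.035 ]), 'finger_force': 0.0, 'grip_width': 0.9967146371574465}
side [[389.8431   0.     316.0353]
 [  0.     389.8431 199.3771]
 [  0.       0.       1.    ]] [[ 0.8889 -0.2051  0.4096  0.1724]
 [-0.4579 -0.4231  0.7819 -0.6569]
 [ 0.013  -0.8826 -0.47    0.5075]
 [ 0.      0.      0.      1.    ]]
top [[367.5159   0.     318.7928]
 [  0.     367.5159 193.8333]
 [  0.       0.       1.    ]] [[ 0.0262 -0.9828  0.183   0.3823]
 [-0.9995 -0.0294 -0.0151  0.0557]
 [ 0.0202 -0.1825 -0.983   1.0277]
 [ 0.      0.      0.      1.    ]]
```

View pics/side0.png

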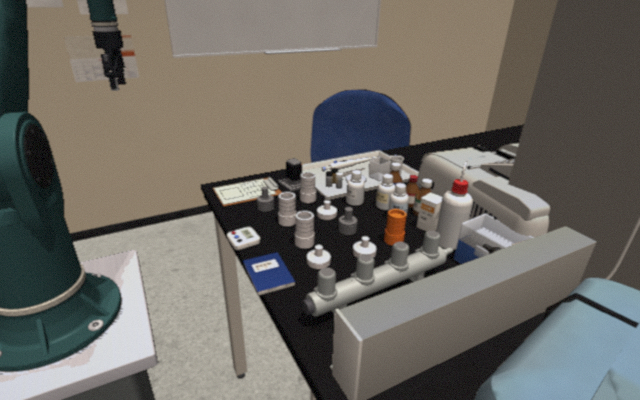

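View pics/top0.png

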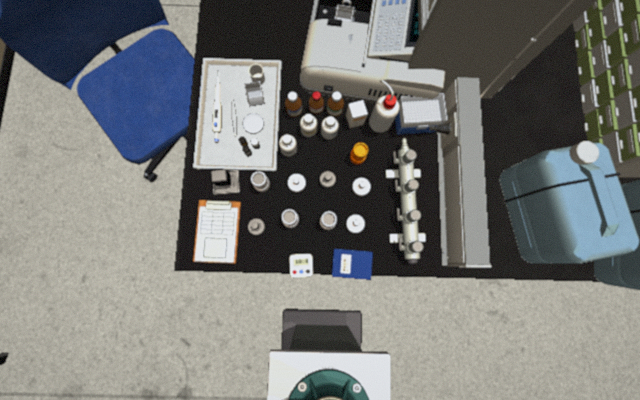

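The top view shows three funnels at about (260,181), (290,217) and (328,219). Caps are at (256,227) and (327,179), and lids at (296,183), (361,186) and (355,223). The orange look-alike is at (359,153), the stamp at (225,180), and the manifold runs from (405,145) to (411,260). I'll check this in enlarged crops.

```bash
cat > h.py <<'E'
from workcell import r, optics, job
import cv2,numpy as np
from scipy.spatial.transform import Rotation as R
np.set_printoptions(precision=4,suppress=True)
def cam(n): return optics.grab_frame(n)
def ray(f,uv):
    T=f["pose"];d=T[:3,:3]@np.linalg.solve(f["camera_matrix"],[uv[0],uv[1],1.]);return T[:3,3],d
def onz(f,uv,z):
    c,d=ray(f,uv);return c+d*(z-c[2])/d[2]
def proj(f,p):
    T=f["pose"];q=f["camera_matrix"]@(T[:3,:3].T@(np.asarray(p)-T[:3,3]));return q[:2]/q[2]
def tri(f,u,g,v):
    (c1,d1),(c2,d2)=ray(f,u),ray(g,v);A=np.stack([d1,-d2],1);s=np.linalg.lstsq(A,c2-c1,rcond=None)[0]
    a,b=c1+d1*s[0],c2+d2*s[1];return (a+b)/2,np.linalg.norm(a-b)
def crop(f,x0,y0,x1,y1,s,name):
    cv2.imwrite("pics/"+name,cv2.resize(f["image"][y0:y1,x0:x1,::-1],None,fx=s,fy=s,interpolation=cv2.INTER_CUBIC))
E
python3 - <<'E'
from h import *
crop(cam("top"),185,135,445,275,3,"t1.png")
crop(cam("side"),200,145,470,325,2.9,"s1.png")
E
```

```text
(no output)
```

View pics/t1.png

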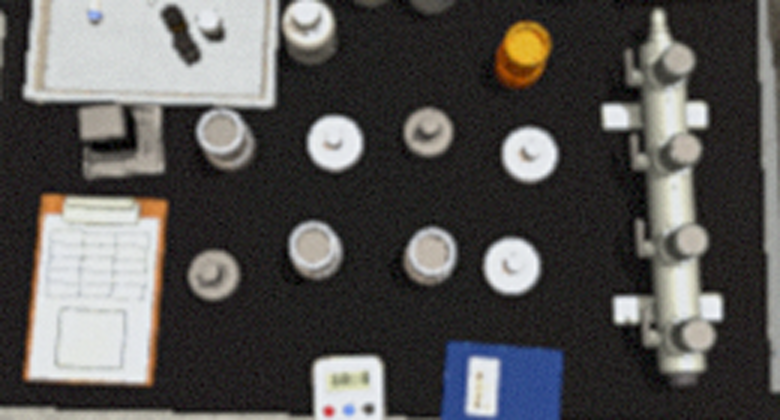

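View pics/s1.png

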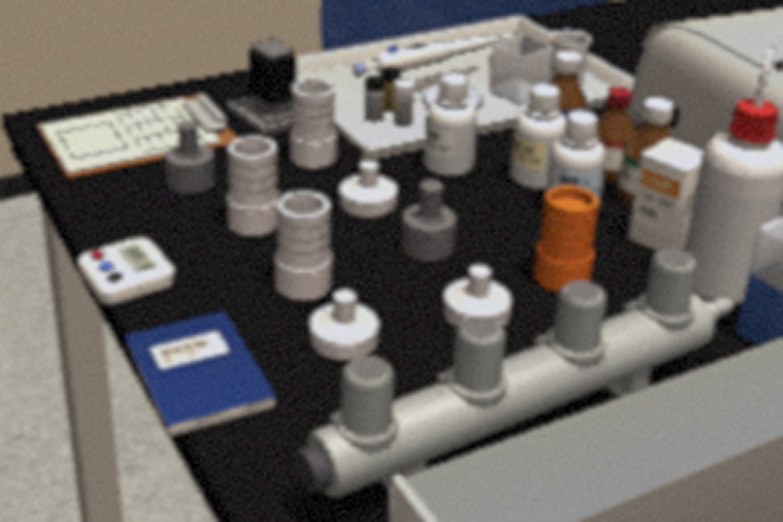

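```bash
python3 - <<'E'
from h import *
f,g=cam("top"),cam("side")
P=dict(H1=((695,334),(369,368)),H2=((689,240),(479,336)),H3=((684,150),(582,293)),H4=((676,62),(673,260)),
Fa=((222,130),(313,89)),Fb=((315,246),(252,150)),Fc=((432,250),(303,208)),
Ca=((209,270),(187,126)),Cb=((430,128),(431,187)),L1=((333,140),(369,166)),L2=((531,150),(479,272)),L3=((513,262),(344,297)),
stamp=((103,122),(271,48)),orange=((527,44),(571,199)))
for k,(a,b) in P.items():
    p,e=tri(f,(185+(a[0]+.5)/3-.5,135+(a[1]+.5)/3-.5),g,(200+(b[0]+.5)/2.9-.5,145+(b[1]+.5)/2.9-.5));print(k,p,round(e,4))
t=lambda a,z:onz(f,(185+(a[0]+.5)/3-.5,135+(a[1]+.5)/3-.5),z)
print("box",[t(a,.005) for a in((62,307),(128,309),(121,369),(55,365))])
print("clip corners",[t(a,.005) for a in((43,195),(168,199),(152,384),(24,378))])
print("dock",[t(a,.008) for a in((164,105),(162,175),(86,178))])
print("wall",onz(f,(445,90),.1),onz(f,(443,265),.1))
E
```

```text
H1 [ 0.4294 -0.2084  0.0965] 0.0007
H2 [ 0.5085 -0.2058  0.0914] 0.0019
H3 [ 0.5874 -0.2023  0.0963] 0.0002
H4 [ 0.667  -0.1973  0.0954] 0.0008
Fa [0.5974 0.2027 0.0703] 0.0025
Fb [0.4972 0.1158 0.0698] 0.0009
Fc [0.4961 0.0139 0.0682] 0.0024
Ca [0.4745 0.2091 0.0554] 0.0019
Cb [0.6103 0.0166 0.0565] 0.002
L1 [0.6015 0.1048 0.0351] 0.0025
L2 [ 0.5969 -0.0776  0.0346] 0.0008
L3 [ 0.4919 -0.0615  0.0343] 0.001
stamp [0.6016 0.3078 0.0713] 0.0017
orange [ 0.6862 -0.0682  0.0706] 0.0011
box [array([0.4425, 0.3492, 0.005 ]), array([0.4423, 0.2888, 0.005 ]), array([0.3879, 0.2913, 0.005 ]), array([0.3899, 0.3512, 0.005 ])]
clip corners [array([0.546 , 0.3754, 0.005 ]), array([0.5456, 0.2589, 0.005 ]), array([0.3753, 0.2623, 0.005 ]), array([0.3776, 0.3782, 0.005 ])]
dock [array([0.6352, 0.2679, 0.008 ]), array([0.5678, 0.2654, 0.008 ]), array([0.5628, 0.3359, 0.008 ])]
wall [ 0.8535 -0.2954  0.1   ] [ 0.3837 -0.2731  0.1   ]
```

```bash
cat >> h.py <<'E'
def to(x,y,z,yaw=0):
    o=r.get_obs();C=R.from_rotvec(o["ee_rot"]);D=R.from_euler("z",yaw,degrees=True)*R.from_matrix(np.diag([-1.,1,-1]))
    p=o["position"];print("pos",p,"turn deg",np.degrees((C.inv()*D).as_rotvec()).round(2),"shift cm (in aligned axes)",(D.inv().apply(np.array([x,y,z])-p)*100).round(2),"F",o["contact_force"].round(1),"grip",o["grip_width"].round(3),o["finger_force"],"t",round(o["clock"],1))
E
python3 -m crank '0 0 -7.8 0 0 0 8.5;0 0 -7.8 0 0 0 8.5;0 0 0 -3.1 -3.8 0 8.5;0 0 0 -3.1 -3.8 0 8.5;0 0 0 -3.1 -3.8 0 8.5;0 0 0 -3.1 -3.8 0 8.5;0 0 0 -3.1 -3.8 0 8.5;0 0 0 -3.1 -3.8 0 8.5' 30
python3 -m crank '0 0 0 -3.1 -3.8 0 8.5;0 0 0 -3.1 -3.8 0 8.5;0 0 0 -3.1 -3.8 0 8.5;0 0 0 -3.1 -3.8 0 8.5;0 0 0 -3.1 -3.8 0 8.5;0 0 0 0 0 0 8.5;0 0 0 0 0 0 8.5'
python3 -c "
from h import *
to(.597,.203,.056)"
```

```text
clock: 1.1
position: [0.3823, 0.4684, 0.2505]
ee_rot: [0.001, 3.141, 0.0]
contact_force: [1.1, -0.2, 0.6]
grip_width: 0.997
finger_force: 0.0
clock: 1.8
position: [0.5373, 0.2781, 0.2504]
ee_rot: [0.008, 3.141, -0.0]
contact_force: [-0.1, 0.3, -0.7]
grip_width: 0.991
finger_force: 0.0Traceback (most recent call last):
  File "<string>", line 3, in <module>
    to(.597,.203,.056)
    ~~^^^^^^^^^^^^^^^^
  File "h.py", line 19, in to
    p=o["position"];print("pos",p,"turn deg",np.degrees((C.inv()*D).as_rotvec()).round(2),"shift cm (in aligned axes)",(D.inv().apply(np.array([x,y,z])-p)*100).round(2),"F",o["contact_force"].round(1),"grip",o["grip_width"].round(3),o["finger_force"],"t",round(o["clock"],1))
                                                                                                                                                                                                                ^^^^^^^^^^^^^^^^^^^^^
AttributeError: 'float' object has no attribute 'round'
```

```bash
sed -i 's/o\["grip_width"\].round(3)/round(o["grip_width"],3)/' h.py
python3 -m crank '0 0 0 -3 -3.75 0 8.5;0 0 0 -3 -3.75 0 8.5;0 0 0 0 0 4 8.5;0 0 0 0 0 4 8.5;0 0 0 0 0 3 8.5;0 0 0 0 0 0 8.5;0 0 0 0 0 0 8.5'
python3 -c "
from h import *
to(.597,.203,.056)
crop(cam('top'),200,140,300,240,3.9,'t2.png')
crop(cam('side'),250,100,370,220,3.9,'s2.png')
a,b=cv2.imread('pics/t2.png'),cv2.imread('pics/s2.png')
c=np.zeros((470,800,3),np.uint8);c[:a.shape[0],:390]=a[:,:390];c[:b.shape[0],400:]=b[:,:400];cv2.imwrite('pics/c2.png',c)"
```

```text
clock: 2.5
position: [0.5954, 0.2068, 0.1404]
ee_rot: [0.003, -3.141, -0.001]
contact_force: [0.2, 0.4, -0.0]
grip_width: 0.997
finger_force: 0.0
pos [0.5954 0.2068 0.1404] turn deg [ 0.04 -0.05  0.12] shift cm (in aligned axes) [-0.16 -0.38  8.44] F [ 0.2  0.4 -0. ] grip 0.997 0.0 t 2.5
```

View pics/c2.png

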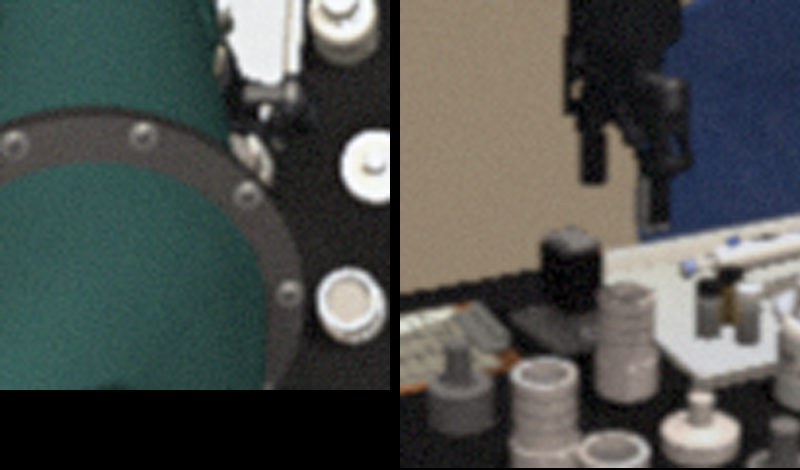

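The left half shows the arm hiding the top view. In the right half the side view has the fingertips at about crop (593,183) and (655,230), centred above the funnel at (625,295). I'll descend and grip.

```bash
python3 -c "
from h import *
g=cam('side');p=proj(g,(.5954,.2068,.134));print((p-[250,100]+.5)*3.9+[400,0])"
python3 -m crank '0 0 0 -.16 -.38 2 8.5;0 0 0 0 0 3 8.5;0 0 0 0 0 3.4 8.5;0 0 0 0 0 0 3.5;0 0 0 0 0 0 3.5;0 0 0 0 0 0 3.5;0 0 0 0 0 0 3.5;0 0 0 0 0 0 3.5' 30
python3 -c "
from h import *
to(.667,-.197,.25)"
```

```text
[623.3698 207.5788]
clock: 3.45
position: [0.5994, 0.2019, 0.0587]
ee_rot: [0.001, 3.138, 0.003]
contact_force: [-0.1, 0.4, 7.1]
grip_width: 0.459
finger_force: 30.3
pos [0.5994 0.2019 0.0587] turn deg [ 0.09  0.23 -0.03] shift cm (in aligned axes) [ -6.76 -39.89 -19.13] F [-0.1  0.4  7.1] grip 0.459 30.34954195842147 t 3.5
```

```bash

python3 -m crank '0 0 0 0 0 -3 3.5;0 0 0 0 0 -4 3.5;0 0 0 0 0 -4.5 3.5;0 0 0 0 0 -4.5 3.5;0 0 0 -.7 -4 0 3.5;0 0 0 -.7 -4 0 3.5;0 0 0 -.7 -4 0 3.5;0 0 0 -.7 -4 0 3.5'
python3 -m crank '0 0 0 -.7 -4 0 3.5;0 0 0 -.7 -4 0 3.5;0 0 0 -.7 -4 0 3.5;0 0 0 -.7 -4 0 3.5;0 0 0 -.7 -4 0 3.5;0 0 0 -.5 -3.9 0 3.5;0 0 0 0 0 0 3.5;0 0 0 0 0 0 3.5'
python3 -c "
from h import *
to(.667,-.197,.163)"
```

```text
clock: 4.25
position: [0.6256, 0.0397, 0.2175]
ee_rot: [0.0, 3.14, 0.0]
contact_force: [0.7, 0.2, -0.5]
grip_width: 0.464
finger_force: 30.6
clock: 5.05
position: [0.6649, -0.1998, 0.2168]
ee_rot: [0.006, 3.141, -0.001]
contact_force: [0.4, 0.7, -0.7]
grip_width: 0.464
finger_force: 30.6
pos [ 0.6649 -0.1998  0.2168] turn deg [-0.03  0.02 -0.23] shift cm (in aligned axes) [-0.21  0.28  5.38] F [ 0.4  0.7 -0.7] grip 0.464 30.63813865184784 t 5.0
```

```bash

python3 -m crank '0 0 0 -.2 .28 2.5 3.5;0 0 0 0 0 2.5 3.5;0 0 0 0 0 0 3.5;0 0 0 0 0 0 3.5'
python3 -c "
from h import *
to(.667,-.197,.163)
a=cam('top')['image'][120:220,360:460,::-1];b=cam('side')['image'][150:270,380:480,::-1]
c=np.zeros((480,800,3),np.uint8);c[:400,:400]=cv2.resize(a,(400,400),interpolation=2);c[:,400:]=cv2.resize(b,(400,480),interpolation=2);cv2.imwrite('pics/c3.png',c)"
```

```text
clock: 5.45
position: [0.6674, -0.1932, 0.1665]
ee_rot: [0.003, -3.141, -0.002]
contact_force: [0.5, -0.0, 0.1]
grip_width: 0.459
finger_force: 30.6
pos [ 0.6674 -0.1932  0.1665] turn deg [ 0.06 -0.04  0.09] shift cm (in aligned axes) [ 0.04 -0.38  0.35] F [ 0.5 -0.   0.1] grip 0.459 30.638341773301363 t 5.5
```

View pics/c3.png

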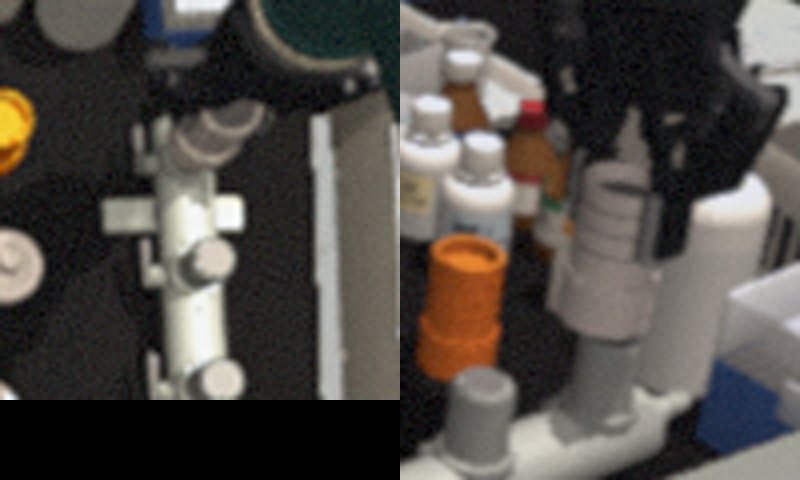

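The side view shows the funnel skirt's bottom centre at about (608,325), directly over the shaft centre at (608,360), so they are well aligned. I'll settle, apply the small correction and lower.

```bash

python3 -m crank '0 0 0 0 -.2 0 3.5;0 0 0 0 0 0 3.5;0 0 0 0 0 0 3.5;0 0 0 0 0 0 3.5'
python3 -c "
from h import *
to(.667,-.197,.163)"
python3 -m crank '0 0 0 0 0 0 3.5'
python3 -m crank '0 0 0 0 0 0 3.5'
```

```text
clock: 5.95
position: [0.6676, -0.1972, 0.1667]
ee_rot: [0.001, 3.141, -0.0]
contact_force: [0.6, 1.3, -0.9]
grip_width: 0.464
finger_force: 30.6
pos [ 0.6676 -0.1972  0.1667] turn deg [-0.01  0.03 -0.04] shift cm (in aligned axes) [0.06 0.02 0.37] F [ 0.6  1.3 -0.9] grip 0.464 30.6380682438612 t 6.0
clock: 6.05
position: [0.6675, -0.197, 0.1664]
ee_rot: [0.001, 3.141, 0.0]
contact_force: [0.0, -0.2, -0.4]
grip_width: 0.458
finger_force: 30.6
clock: 6.15
position: [0.6675, -0.197, 0.1663]
ee_rot: [-0.001, -3.142, -0.0]
contact_force: [-0.4, 0.3, 0.2]
grip_width: 0.457
finger_force: 30.6
```

```bash

python3 -m crank '0 0 0 0 0 .8 3.5;0 0 0 0 0 .6 3.5;0 0 0 0 0 .4 3.5;0 0 0 0 0 0 3.5;0 0 0 0 0 0 3.5'
python3 -m crank '0 0 0 0 0 .5 3.5;0 0 0 0 0 .5 3.5;0 0 0 0 0 .2 3.5;0 0 0 0 0 0 3.5;0 0 0 0 0 0 3.5'
```

```text
clock: 6.65
position: [0.6687, -0.1983, 0.1478]
ee_rot: [0.001, 3.139, -0.003]
contact_force: [4.2, -3.9, -4.4]
grip_width: 0.46
finger_force: 30.7
clock: 7.15
position: [0.6687, -0.1982, 0.1365]
ee_rot: [0.001, 3.138, -0.003]
contact_force: [4.3, -3.3, -0.3]
grip_width: 0.46
finger_force: 31.0
```

```bash

python3 -m crank '0 0 0 0 0 .2 3.5;0 0 0 0 0 .2 3.5;0 0 0 0 0 0 3.5;0 0 0 0 0 0 3.5'
```

```text
clock: 7.55
position: [0.669, -0.1982, 0.1347]
ee_rot: [0.002, 3.138, -0.003]
contact_force: [1.3, -2.4, 10.2]
grip_width: 0.46
finger_force: 31.8
```

```bash
cat >> h.py <<'E'
T0={'H1':(.428,-.209,.1),'H2':(.508,-.2055,.1),'H3':(.588,-.202,.1),'Fa':(.597,.203,.07),'Fb':(.497,.116,.07),'Fc':(.496,.014,.07),'Ca':(.4745,.209,.03),'Cb':(.61,.0166,.03),'L1':(.6015,.105,.015),'L2':(.597,-.0776,.015),'L3':(.492,-.0615,.015),'stamp':(.6016,.308,.05)}
def diff():
    for n in("top","side"):
        f=cam(n);a=cv2.imread(f"pics/{n}0.png")[:,:,::-1].astype(float);d=cv2.blur(np.abs(f["image"]-a).mean(2),(5,5));s=[]
        for k,p in T0.items():
            u,v=proj(f,p).round().astype(int);s.append(f"{k}:{d[v-10:v+11,u-10:u+11].max():.0f}")
        print(n,*s)
E
python3 -m crank '0 0 0 0 0 0 5.5;0 0 0 0 0 0 5.5;0 0 0 0 0 0 5.5;0 0 0 0 0 -2 5.5;0 0 0 0 0 -4 5.5;0 0 0 0 0 -4 5.5'
python3 -m crank '0 0 0 2.5 4.3 0 8.5;0 0 0 2.5 4.3 0 8.5;0 0 0 2.5 4.3 0 8.5;0 0 0 2.5 4.3 0 8.5;0 0 0 0 0 0 8.5'
python3 -c "
from h import *
to(.497,.116,.22);diff()"
```

```text
clock: 8.15
position: [0.6657, -0.1958, 0.2313]
ee_rot: [0.0, -3.136, -0.003]
contact_force: [1.1, 0.8, 0.7]
grip_width: 0.644
finger_force: 0.0
clock: 8.65
position: [0.5621, -0.0163, 0.2311]
ee_rot: [0.017, -3.134, -0.008]
contact_force: [0.5, -0.1, -0.4]
grip_width: 0.998
finger_force: 0.0
pos [ 0.5621 -0.0163  0.2311] turn deg [ 0.28 -0.45  0.64] shift cm (in aligned axes) [ 6.51 13.23  1.11] F [ 0.5 -0.1 -0.4] grip 0.998 0.0 t 8.7
top H1:154 H2:147 H3:149 Fa:147 Fb:64 Fc:37 Ca:11 Cb:143 L1:203 L2:181 L3:194 stamp:12
side H1:5 H2:26 H3:6 Fa:71 Fb:39 Fc:161 Ca:6 Cb:71 L1:191 L2:28 L3:10 stamp:53
```

```bash

python3 -m crank '.2 -.3 .5 2.2 4.4 0 8.5;0 0 0 2.2 4.4 1 8.5;0 0 0 2.1 4.4 4 8.5;0 0 0 0 0 3 8.5;0 0 0 0 0 0 8.5;0 0 0 0 0 0 8.5'
python3 -c "
from h import *
to(.4975,.116,.056)
diff()
f=cam('side');crop(f,230,150,400,300,3.5,'s4.png')"
```

```text
clock: 9.35
position: [0.509, 0.096, 0.16]
ee_rot: [0.019, 3.137, -0.008]
contact_force: [0.4, -0.5, 0.3]
grip_width: 0.994
finger_force: 0.0
pos [0.509 0.096 0.16 ] turn deg [-0.28  0.25 -0.7 ] shift cm (in aligned axes) [ 1.15  2.   10.4 ] F [ 0.4 -0.5  0.3] grip 0.994 0.0 t 9.3
top H1:8 H2:9 H3:9 Fa:143 Fb:126 Fc:138 Ca:79 Cb:9 L1:171 L2:8 L3:9 stamp:9
side H1:6 H2:7 H3:6 Fa:148 Fb:50 Fc:157 Ca:40 Cb:72 L1:191 L2:7 L3:14 stamp:130
```

View pics/s4.png

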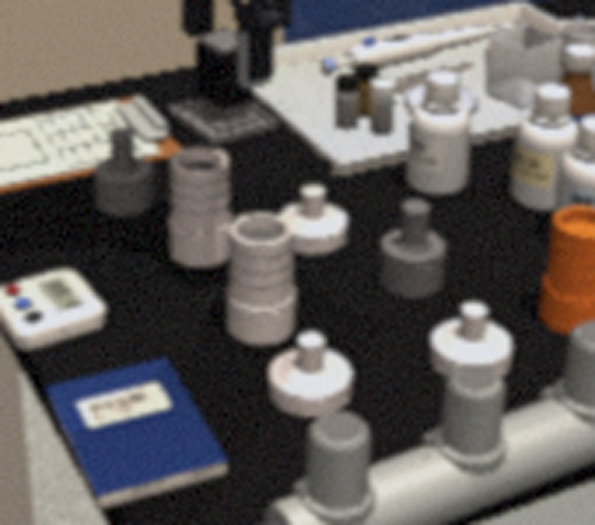

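The side view shows that lid L1 was knocked; its knob has gone from side pixel (327,202) to (319,204), next to funnel Fc. Funnel Fb is unmoved, with its rim at crop (203,158). I'll continue with Fb.

```bash

python3 -m crank '-.2 .2 -.6 1.15 2 0 8.5;0 0 0 0 0 3 8.5;0 0 0 0 0 0 8.5;0 0 0 0 0 0 8.5'
python3 -c "
from h import *
to(.4975,.116,.056)"
```

```text
clock: 9.9
position: [0.4975, 0.117, 0.1307]
ee_rot: [0.001, 3.139, -0.001]
contact_force: [-0.4, 0.3, -0.7]
grip_width: 0.994
finger_force: 0.0
pos [0.4975 0.117  0.1307] turn deg [-0.02  0.13 -0.02] shift cm (in aligned axes) [-0.   -0.1   7.47] F [-0.4  0.3 -0.7] grip 0.994 0.0 t 9.9
```

```bash

python3 -m crank '0 0 0 0 -.1 2.4 8.5;0 0 0 0 0 3 8.5;0 0 0 0 0 2 8.5;0 0 0 0 0 0 3.5;0 0 0 0 0 0 3.5;0 0 0 0 0 0 3.5;0 0 0 0 0 0 3.5;0 0 0 0 0 0 3.5' 30
python3 -m crank '0 0 0 0 0 -3 3.5;0 0 0 0 0 -4 3.5;0 0 0 0 0 -4.5 3.5;0 0 0 0 0 -4.5 3.5;0 0 0 0 0 0 3.5'
python3 -c "
from h import *
to(.589,-.202,.22);diff()
f=cam('top');crop(f,250,140,450,275,4,'t5.png')"
```

```text
clock: 10.7
position: [0.4983, 0.1169, 0.0577]
ee_rot: [-0.001, 3.137, 0.001]
contact_force: [0.3, -0.8, 7.2]
grip_width: 0.467
finger_force: 30.0
clock: 11.2
position: [0.5006, 0.118, 0.2224]
ee_rot: [-0.001, 3.127, 0.006]
contact_force: [1.7, 0.8, -0.7]
grip_width: 0.464
finger_force: 30.7
pos [0.5006 0.118  0.2224] turn deg [0.24 0.84 0.05] shift cm (in aligned axes) [ -8.84 -32.     0.24] F [ 1.7  0.8 -0.7] grip 0.464 30.73484480381012 t 11.2
top H1:5 H2:7 H3:6 Fa:114 Fb:120 Fc:19 Ca:106 Cb:6 L1:172 L2:7 L3:7 stamp:7
side H1:6 H2:6 H3:6 Fa:73 Fb:120 Fc:162 Ca:38 Cb:72 L1:192 L2:6 L3:7 stamp:52
```

View pics/t5.png

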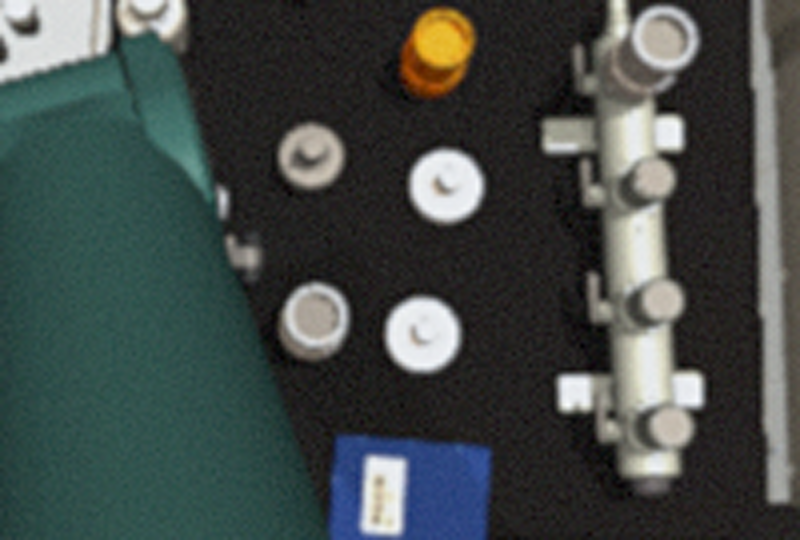

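The top view shows the first funnel standing square on head 4 at crop (660,45). The cap, Fc, L2 and L3 are unmoved. Next is head 3.

```bash

python3 -m crank '0 0 0 -1.1 -4 0 3.5;0 0 0 -1.1 -4 0 3.5;0 0 0 -1.1 -4 0 3.5;0 0 0 -1.1 -4 0 3.5;0 0 0 -1.1 -4 0 3.5;0 0 0 -1.1 -4 0 3.5;0 0 0 -1.1 -4 0 3.5;0 0 0 -1.1 -4 0 3.5'
python3 -m crank '0 0 0 0 0 2 3.5;0 0 0 0 0 3 3.5;0 0 0 0 0 0 3.5;0 0 0 0 0 0 3.5;0 0 0 0 0 0 3.5'
python3 -c "
from h import *
to(.589,-.202,.135);diff()"
```

```text
clock: 12.15
position: [0.5838, -0.2041, 0.2136]
ee_rot: [0.002, -3.139, -0.002]
contact_force: [0.8, 0.4, -1.1]
grip_width: 0.468
finger_force: 30.7
clock: 12.65
position: [0.5856, -0.2026, 0.1666]
ee_rot: [-0.003, 3.139, -0.0]
contact_force: [0.2, -0.4, -0.9]
grip_width: 0.468
finger_force: 30.8
pos [ 0.5856 -0.2026  0.1666] turn deg [-0.    0.12  0.11] shift cm (in aligned axes) [-0.34  0.06  3.16] F [ 0.2 -0.4 -0.9] grip 0.468 30.75141817331314 t 12.7
top H1:16 H2:16 H3:209 Fa:146 Fb:153 Fc:16 Ca:15 Cb:15 L1:205 L2:15 L3:61 stamp:16
side H1:79 H2:33 H3:97 Fa:80 Fb:118 Fc:167 Ca:13 Cb:71 L1:190 L2:33 L3:87 stamp:52
```

```bash

python3 -m crank '0 0 0 -.28 .05 .6 3.5;0 0 0 0 0 .6 3.5;0 0 0 0 0 .6 3.5;0 0 0 0 0 0 3.5;0 0 0 0 0 0 3.5'
python3 -m crank '0 0 0 0 0 .5 3.5;0 0 0 0 0 .5 3.5;0 0 0 0 0 .5 3.5;0 0 0 0 0 .3 3.5;0 0 0 0 0 0 3.5;0 0 0 0 0 0 3.5'
```

```text
clock: 13.25
position: [0.5878, -0.2024, 0.1478]
ee_rot: [-0.002, 3.141, 0.0]
contact_force: [-0.9, -1.0, 0.1]
grip_width: 0.471
finger_force: 30.7
clock: 13.85
position: [0.5881, -0.2025, 0.1336]
ee_rot: [-0.001, 3.14, 0.0]
contact_force: [-6.2, 2.0, 22.1]
grip_width: 0.465
finger_force: 32.5
```

```bash

python3 -m crank '0 0 0 0 0 0 5.5;0 0 0 0 0 0 5.5;0 0 0 0 0 0 5.5;0 0 0 0 0 -2 5.5;0 0 0 0 0 -4 5.5;0 0 0 0 0 -4 5.5'
python3 -m crank '0 0 0 1.8 4.3 0 8.5;0 0 0 1.8 4.3 0 8.5;0 0 0 1.8 4.3 0 8.5;0 0 0 1.8 4.3 0 8.5;0 0 0 1.8 4.3 0 8.5;0 0 0 0 0 4 8.5;0 0 0 0 0 4 8.5;0 0 0 0 0 0 8.5'
python3 -c "
from h import *
to(.497,.014,.056);diff()"
```

```text
clock: 14.45
position: [0.587, -0.2022, 0.2297]
ee_rot: [0.002, -3.14, -0.001]
contact_force: [0.6, -0.6, -0.4]
grip_width: 0.641
finger_force: 0.0
clock: 15.25
position: [0.494, 0.0128, 0.146]
ee_rot: [0.004, -3.133, 0.002]
contact_force: [-1.4, -0.7, 0.5]
grip_width: 0.992
finger_force: 0.0
pos [0.494  0.0128 0.146 ] turn deg [-0.06 -0.49  0.16] shift cm (in aligned axes) [-0.3   0.12  9.  ] F [-1.4 -0.7  0.5] grip 0.992 0.0 t 15.2
top H1:147 H2:12 H3:162 Fa:146 Fb:155 Fc:154 Ca:12 Cb:108 L1:203 L2:170 L3:172 stamp:13
side H1:7 H2:7 H3:109 Fa:172 Fb:120 Fc:160 Ca:8 Cb:73 L1:191 L2:8 L3:15 stamp:108
```

```bash

python3 -m crank '0 0 0 -.3 .12 2 8.5;0 0 0 0 0 0 8.5'
python3 -c "
from h import *
to(.497,.014,.056);g=cam('side')
print(onz(g,(318.9,203.7),.035),onz(g,(327,202),.035))"
```

```text
clock: 15.55
position: [0.5016, 0.0133, 0.1305]
ee_rot: [-0.001, 3.139, -0.0]
contact_force: [0.7, -0.3, -0.5]
grip_width: 0.997
finger_force: 0.0
pos [0.5016 0.0133 0.1305] turn deg [-0.    0.14  0.02] shift cm (in aligned axes) [0.46 0.07 7.45] F [ 0.7 -0.3 -0.5] grip 0.997 0.0 t 15.6
[0.5801 0.1053 0.035 ] [0.6028 0.1043 0.035 ]
```

```bash

python3 -m crank '0 0 0 .4 0 2.4 8.5;0 0 0 0 0 3 8.5;0 0 0 0 0 2 8.5;0 0 0 0 0 0 3.5;0 0 0 0 0 0 3.5;0 0 0 0 0 0 3.5;0 0 0 0 0 0 3.5;0 0 0 0 0 0 3.5' 30
python3 -m crank '0 0 0 0 0 -3 3.5;0 0 0 0 0 -4 3.5;0 0 0 0 0 -4.5 3.5;0 0 0 0 0 -4.5 3.5;0 0 0 0 -4 0 3.5;0 0 0 0 -4 0 3.5;0 0 0 0 -4 0 3.5;0 0 0 0 -4 0 3.5'
python3 -m crank '0 0 0 0 -3 0 3.5;0 0 0 0 -3 0 3.5;0 0 0 0 0 2 3.5;0 0 0 0 0 2 3.5;0 0 0 0 0 0 3.5;0 0 0 0 0 0 3.5;0 0 0 0 0 0 3.5'
python3 -c "
from h import *
to(.509,-.2055,.135);diff()"
```

```text
clock: 16.4
position: [0.4982, 0.0135, 0.0578]
ee_rot: [-0.001, 3.137, 0.0]
contact_force: [-0.6, -0.6, 7.4]
grip_width: 0.469
finger_force: 29.8
clock: 17.2
position: [0.4966, -0.1477, 0.2172]
ee_rot: [-0.003, 3.138, -0.0]
contact_force: [1.7, 0.4, 0.6]
grip_width: 0.468
finger_force: 30.7
clock: 17.9
position: [0.4977, -0.2063, 0.1772]
ee_rot: [-0.003, 3.138, -0.001]
contact_force: [-0.0, -0.1, -0.6]
grip_width: 0.467
finger_force: 30.7
pos [ 0.4977 -0.2063  0.1772] turn deg [-0.03  0.21  0.1 ] shift cm (in aligned axes) [-1.13  0.08  4.22] F [-0.  -0.1 -0.6] grip 0.467 30.664602359756827 t 17.9
top H1:14 H2:162 H3:162 Fa:146 Fb:154 Fc:156 Ca:13 Cb:12 L1:204 L2:12 L3:34 stamp:13
side H1:53 H2:102 H3:111 Fa:79 Fb:119 Fc:166 Ca:12 Cb:86 L1:190 L2:102 L3:99 stamp:52
```

```bash

python3 -m crank '0 0 0 -1.1 .08 0 3.5;0 0 0 0 0 1 3.5;0 0 0 0 0 0 3.5;0 0 0 0 0 0 3.5;0 0 0 0 0 .6 3.5;0 0 0 0 0 .6 3.5;0 0 0 0 0 .4 3.5;0 0 0 0 0 0 3.5'
python3 -m crank '0 0 0 0 0 .5 3.5;0 0 0 0 0 .5 3.5;0 0 0 0 0 .5 3.5;0 0 0 0 0 .4 3.5;0 0 0 0 0 0 3.5;0 0 0 0 0 0 3.5'
```

```text
clock: 18.8
position: [0.5094, -0.206, 0.1498]
ee_rot: [-0.002, 3.137, -0.001]
contact_force: [2.6, -2.4, -3.5]
grip_width: 0.468
finger_force: 30.6
clock: 19.4
position: [0.5096, -0.2061, 0.1336]
ee_rot: [-0.001, 3.137, -0.001]
contact_force: [-0.5, 0.8, 19.8]
grip_width: 0.463
finger_force: 32.2
```

```bash

python3 -m crank '0 0 0 0 0 0 5.5;0 0 0 0 0 0 5.5;0 0 0 0 0 0 5.5;0 0 0 0 0 -2 5.5;0 0 0 0 0 -4 5.5;0 0 0 0 0 -4 5.5'
python3 -m crank '0 0 0 -2 4.4 0 6;0 0 0 -2 4.4 0 6;0 0 0 -2 4.4 0 6;0 0 0 -2 4.4 0 6;0 0 0 -2 4.4 0 6;0 0 0 0 0 4 6;0 0 0 0 0 4 6;0 0 0 0 0 0 6'
python3 -c "
from h import *
to(.610,.0166,.052);diff()"
```

```text
clock: 20.0
position: [0.506, -0.2049, 0.2305]
ee_rot: [0.002, -3.138, -0.003]
contact_force: [1.1, -0.5, 0.3]
grip_width: 0.646
finger_force: 0.0
clock: 20.8
position: [0.6023, 0.0149, 0.1455]
ee_rot: [0.004, -3.129, 0.002]
contact_force: [-1.2, -1.3, 0.7]
grip_width: 0.704
finger_force: 0.0
pos [0.6023 0.0149 0.1455] turn deg [-0.07 -0.71  0.15] shift cm (in aligned axes) [-0.77  0.17  9.35] F [-1.2 -1.3  0.7] grip 0.704 0.0 t 20.8
top H1:160 H2:156 H3:156 Fa:147 Fb:167 Fc:154 Ca:12 Cb:134 L1:200 L2:170 L3:171 stamp:13
side H1:7 H2:119 H3:108 Fa:73 Fb:119 Fc:143 Ca:7 Cb:78 L1:191 L2:143 L3:102 stamp:52
```

```bash

python3 -m crank '0 0 0 -.77 .17 2 6;0 0 0 0 0 0 6;0 0 0 0 0 0 6;0 0 0 0 0 0 6'
python3 -c "
from h import *
to(.610,.0166,.052)"
```

```text
clock: 21.3
position: [0.6161, 0.0159, 0.133]
ee_rot: [-0.001, 3.138, 0.0]
contact_force: [-0.7, 0.9, -0.0]
grip_width: 0.701
finger_force: 0.0
pos [0.6161 0.0159 0.133 ] turn deg [0.   0.22 0.04] shift cm (in aligned axes) [0.61 0.07 8.1 ] F [-0.7  0.9 -0. ] grip 0.701 0.0 t 21.3
```

```bash

python3 -m crank '0 0 0 .58 .05 3 6;0 0 0 0 0 3 6;0 0 0 0 0 2.1 6;0 0 0 0 0 0 1.2;0 0 0 0 0 0 1.2;0 0 0 0 0 0 1.2;0 0 0 0 0 0 1.2;0 0 0 0 0 0 1.2' 30
python3 -m crank '0 0 0 0 0 -3 1.2;0 0 0 0 0 -4 1.2;0 0 0 0 0 -4.5 1.2;0 0 0 0 0 -4.5 1.2;0 0 0 0 0 0 1.2;0 0 0 0 0 0 1.2'
python3 -c "
from h import *
to(.429,-.2095,.22);diff()"
```

```text
clock: 22.1
position: [0.6111, 0.0168, 0.0519]
ee_rot: [-0.002, 3.137, 0.0]
contact_force: [-0.2, 0.6, 6.9]
grip_width: 0.195
finger_force: 29.9
clock: 22.7
position: [0.6101, 0.0168, 0.2119]
ee_rot: [-0.002, 3.137, 0.0]
contact_force: [-0.0, 1.1, -1.4]
grip_width: 0.196
finger_force: 29.6
pos [0.6101 0.0168 0.2119] turn deg [0.02 0.28 0.07] shift cm (in aligned axes) [ 18.11 -22.63  -0.81] F [-0.   1.1 -1.4] grip 0.196 29.629532508552074 t 22.7
top H1:158 H2:168 H3:158 Fa:147 Fb:167 Fc:159 Ca:11 Cb:133 L1:198 L2:159 L3:176 stamp:8
side H1:6 H2:119 H3:108 Fa:73 Fb:120 Fc:140 Ca:6 Cb:85 L1:191 L2:143 L3:101 stamp:53
```

```bash

python3 -m crank '0 0 0 3 -3.77 0 1.2;0 0 0 3 -3.77 0 1.2;0 0 0 3 -3.77 0 1.2;0 0 0 3 -3.77 0 1.2;0 0 0 3 -3.77 0 1.2;0 0 0 3 -3.77 0 1.2;0 0 0 0 0 0 1.2;0 0 0 0 0 0 1.2'
python3 -m crank '0 0 0 0 0 2 1.2;0 0 0 0 0 2.5 1.2;0 0 0 0 0 0 1.2;0 0 0 0 0 0 1.2;0 0 0 0 0 0 1.2'
python3 -c "
from h import *
to(.429,-.2095,.128);diff()"
```

```text
clock: 23.6
position: [0.4279, -0.2104, 0.2086]
ee_rot: [-0.004, -3.14, -0.002]
contact_force: [0.2, 0.6, -0.8]
grip_width: 0.198
finger_force: 29.7
clock: 24.1
position: [0.4309, -0.2091, 0.1654]
ee_rot: [-0.004, 3.139, -0.0]
contact_force: [0.2, -0.6, -1.5]
grip_width: 0.203
finger_force: 29.7
pos [ 0.4309 -0.2091  0.1654] turn deg [-0.01  0.16  0.16] shift cm (in aligned axes) [ 0.19 -0.04  3.74] F [ 0.2 -0.6 -1.5] grip 0.203 29.666727078147233 t 24.1
top H1:197 H2:160 H3:162 Fa:147 Fb:154 Fc:157 Ca:13 Cb:136 L1:204 L2:12 L3:12 stamp:14
side H1:167 H2:117 H3:112 Fa:183 Fb:118 Fc:128 Ca:12 Cb:84 L1:199 L2:148 L3:167 stamp:52
```

```bash

python3 -m crank '0 0 0 .13 -.04 1 1.2;0 0 0 0 0 .6 1.2;0 0 0 0 0 .4 1.2;0 0 0 0 0 0 1.2;0 0 0 0 0 0 1.2'
python3 -m crank '0 0 0 0 0 .6 1.2;0 0 0 0 0 .6 1.2;0 0 0 0 0 .4 1.2;0 0 0 0 0 .4 1.2;0 0 0 0 0 0 1.2;0 0 0 0 0 0 1.2'
```

```text
clock: 24.7
position: [0.4284, -0.2101, 0.1447]
ee_rot: [-0.002, 3.141, 0.0]
contact_force: [-0.6, -1.1, -1.4]
grip_width: 0.201
finger_force: 29.6
clock: 25.3
position: [0.4289, -0.21, 0.1267]
ee_rot: [-0.002, 3.139, 0.0]
contact_force: [-4.9, 2.2, 22.5]
grip_width: 0.193
finger_force: 32.9
```

```bash

python3 -m crank '0 0 0 0 0 0 4;0 0 0 0 0 0 4;0 0 0 0 0 0 4;0 0 0 0 0 -2 4;0 0 0 0 0 -4 4;0 0 0 0 0 -4 5'
python3 -m crank '0 0 0 -1.5 3.7 0 5;0 0 0 -1.5 3.7 0 5;0 0 0 -1.5 3.7 0 5;0 0 0 -1.5 3.7 0 5;0 0 0 0 0 4 5;0 0 0 0 0 4 5;0 0 0 0 0 0 5;0 0 0 0 0 0 5'
python3 -m crank '0 0 0 0 0 0 5;0 0 0 0 0 0 5'
python3 -c "
from h import *
to(.492,-.0615,.036);diff()"
```

```text
clock: 25.9
position: [0.4279, -0.2097, 0.2251]
ee_rot: [0.002, -3.141, -0.002]
contact_force: [0.9, -0.2, -0.1]
grip_width: 0.587
finger_force: 0.0
clock: 26.7
position: [0.4879, -0.0621, 0.1447]
ee_rot: [0.002, -3.141, 0.0]
contact_force: [0.9, 0.4, 0.9]
grip_width: 0.586
finger_force: 0.0
clock: 26.9
position: [0.4897, -0.0625, 0.1468]
ee_rot: [-0.001, 3.136, -0.0]
contact_force: [-0.2, -1.0, -0.7]
grip_width: 0.584
finger_force: 0.0
pos [ 0.4897 -0.0625  0.1468] turn deg [-0.02  0.31  0.02] shift cm (in aligned axes) [-0.23  0.1  11.08] F [-0.2 -1.  -0.7] grip 0.584 0.0 t 26.9
top H1:171 H2:161 H3:165 Fa:145 Fb:153 Fc:166 Ca:17 Cb:136 L1:207 L2:196 L3:209 stamp:18
side H1:141 H2:116 H3:110 Fa:177 Fb:119 Fc:165 Ca:11 Cb:84 L1:192 L2:147 L3:147 stamp:132
```

```bash

python3 -m crank '0 0 0 -.2 .1 4 5;0 0 0 0 0 4 5;0 0 0 0 0 2.9 5;0 0 0 0 0 0 5;0 0 0 0 0 0 1;0 0 0 0 0 0 1;0 0 0 0 0 0 1;0 0 0 0 0 0 1' 30
python3 -m crank '0 0 0 0 0 0 1;0 0 0 0 0 -3 1;0 0 0 0 0 -4 1;0 0 0 0 0 -4.5 1;0 0 0 0 0 -4.5 1;0 0 0 0 0 0 1'
python3 -c "
from h import *
to(.509,-.206,.22)"
```

```text
clock: 27.8
position: [0.4919, -0.0612, 0.0378]
ee_rot: [-0.002, 3.136, -0.0]
contact_force: [0.1, -1.2, 8.6]
grip_width: 0.174
finger_force: 29.7
clock: 28.4
position: [0.4943, -0.0613, 0.2023]
ee_rot: [-0.001, 3.126, -0.001]
contact_force: [0.8, -0.4, -0.1]
grip_width: 0.17
finger_force: 29.6
pos [ 0.4943 -0.0613  0.2023] turn deg [-0.04  0.88  0.05] shift cm (in aligned axes) [ -1.47 -14.47  -1.77] F [ 0.8 -0.4 -0.1] grip 0.17 29.618503991514444 t 28.4
```

```bash

python3 -m crank '0 0 0 -.35 -3.6 0 1;0 0 0 -.35 -3.6 0 1;0 0 0 -.35 -3.6 0 1;0 0 0 -.35 -3.6 0 1;0 0 0 0 0 0 1;0 0 0 0 0 0 1;0 0 0 0 0 0 1'
python3 -c "
from h import *
to(.5083,-.206,.1758);diff()
b=cam('side');a=cam('top')['image'][140:270,330:460,::-1];b=b['image'][180:300,310:430,::-1]
c=np.zeros((400,800,3),np.uint8);c[:400,:400]=cv2.resize(a,(400,400),interpolation=2);c[:,400:]=cv2.resize(b,(400,400),interpolation=2);cv2.imwrite('pics/c6.png',c)"
```

```text
clock: 29.1
position: [0.5041, -0.2036, 0.1958]
ee_rot: [-0.004, 3.141, 0.002]
contact_force: [-0.1, 0.5, -0.4]
grip_width: 0.172
finger_force: 29.6
pos [ 0.5041 -0.2036  0.1958] turn deg [0.06 0.05 0.15] shift cm (in aligned axes) [-0.42 -0.24  2.  ] F [-0.1  0.5 -0.4] grip 0.172 29.617551751434803 t 29.1
top H1:112 H2:164 H3:163 Fa:147 Fb:154 Fc:157 Ca:14 Cb:136 L1:204 L2:13 L3:208 stamp:14
side H1:195 H2:118 H3:112 Fa:79 Fb:119 Fc:166 Ca:12 Cb:81 L1:190 L2:118 L3:197 stamp:51
```

View pics/c6.png

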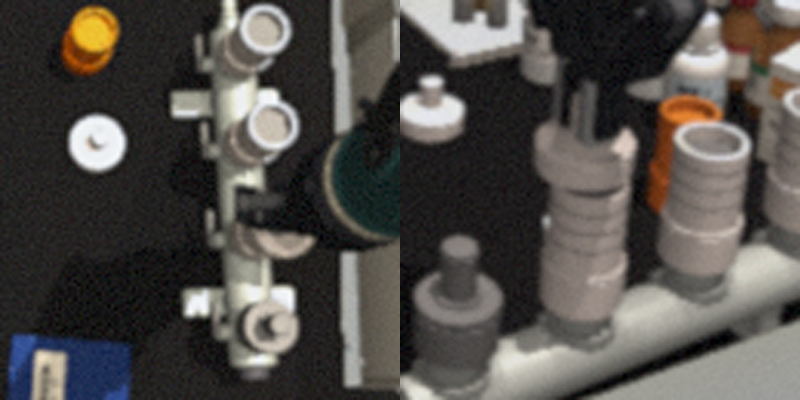

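The side view shows the lid just above funnel 2's mouth at about (585,165), slightly to the near-left as computed. The cap and the other two funnels look fully home. I'll correct and lower.

```bash

python3 -m crank '0 0 0 -.42 -.24 0 1;0 0 0 0 0 0 1;0 0 0 0 0 0 1;0 0 0 0 0 0 1'
python3 -m crank '0 0 0 0 0 .4 1;0 0 0 0 0 .4 1;0 0 0 0 0 .3 1;0 0 0 0 0 0 1;0 0 0 0 0 0 1'
```

```text
clock: 29.7
position: [0.5088, -0.2073, 0.196]
ee_rot: [-0.002, 3.14, 0.0]
contact_force: [-0.1, -0.9, -0.8]
grip_width: 0.168
finger_force: 29.6
clock: 30.2
position: [0.5087, -0.2073, 0.1848]
ee_rot: [-0.002, 3.14, 0.0]
contact_force: [0.5, -0.7, 0.3]
grip_width: 0.167
finger_force: 29.6
```

```bash

python3 -m crank '0 0 0 0 0 .3 1;0 0 0 0 0 .3 1;0 0 0 0 0 .3 1;0 0 0 0 0 .2 1;0 0 0 0 0 0 1;0 0 0 0 0 0 1'
```

```text
clock: 30.8
position: [0.5094, -0.2075, 0.1758]
ee_rot: [-0.002, 3.139, -0.0]
contact_force: [-3.3, 1.5, 13.0]
grip_width: 0.17
finger_force: 30.9
```

```bash

python3 -m crank '0 0 0 0 0 0 3.5;0 0 0 0 0 0 3.5;0 0 0 0 0 0 3.5;0 0 0 0 0 -2 3.5;0 0 0 0 0 -4 4;0 0 0 -2.2 3.25 0 5;0 0 0 -2.2 3.25 0 5;0 0 0 -2.2 3.25 0 5'
python3 -m crank '0 0 0 -2.2 3.25 0 5;0 0 0 0 0 4 5;0 0 0 0 0 4.5 5;0 0 0 0 0 0 5;0 0 0 0 0 0 5;0 0 0 0 0 0 5'
python3 -c "
from h import *
to(.597,-.0776,.037);diff()"
```

```text
clock: 31.6
position: [0.5752, -0.1091, 0.2344]
ee_rot: [0.0, 3.139, -0.0]
contact_force: [0.9, 0.2, -0.5]
grip_width: 0.592
finger_force: 0.0
clock: 32.2
position: [0.598, -0.0779, 0.1511]
ee_rot: [-0.001, 3.137, -0.001]
contact_force: [-1.4, -0.4, 0.2]
grip_width: 0.586
finger_force: 0.0
pos [ 0.598  -0.0779  0.1511] turn deg [-0.02  0.28  0.02] shift cm (in aligned axes) [ 0.1   0.03 11.41] F [-1.4 -0.4  0.2] grip 0.586 0.0 t 32.2
top H1:201 H2:187 H3:172 Fa:144 Fb:151 Fc:169 Ca:23 Cb:135 L1:210 L2:39 L3:195 stamp:23
side H1:192 H2:121 H3:110 Fa:76 Fb:120 Fc:164 Ca:10 Cb:158 L1:191 L2:204 L3:195 stamp:52
```

```bash

python3 -m crank '0 0 0 .1 .03 4 5;0 0 0 0 0 4 5;0 0 0 0 0 3.4 5;0 0 0 0 0 0 5;0 0 0 0 0 0 1;0 0 0 0 0 0 1;0 0 0 0 0 0 1;0 0 0 0 0 0 1' 30
python3 -m crank '0 0 0 0 0 0 1;0 0 0 0 0 -3 1;0 0 0 0 0 -4 1;0 0 0 0 0 -4.5 1;0 0 0 0 0 -4.6 1;0 0 0 0 0 0 1'
python3 -c "
from h import *
to(.588,-.2025,.196)"
```

```text
clock: 33.1
position: [0.5973, -0.0772, 0.0377]
ee_rot: [-0.002, 3.136, -0.001]
contact_force: [-1.3, 0.6, 6.9]
grip_width: 0.172
finger_force: 29.6
clock: 33.7
position: [0.6001, -0.0774, 0.204]
ee_rot: [-0.001, 3.125, -0.001]
contact_force: [0.8, 0.4, -0.2]
grip_width: 0.17
finger_force: 29.5
pos [ 0.6001 -0.0774  0.204 ] turn deg [-0.05  0.94  0.05] shift cm (in aligned axes) [  1.21 -12.51   0.8 ] F [ 0.8  0.4 -0.2] grip 0.17 29.54976045526564 t 33.7
```

```bash

python3 -m crank '0 0 0 .3 -4.17 0 1;0 0 0 .3 -4.17 0 1;0 0 0 .3 -4.17 0 1;0 0 0 0 0 0 1;0 0 0 0 0 0 1;0 0 0 0 0 0 1;0 0 0 0 0 0 1'
python3 -c "
from h import *
to(.5882,-.2033,.1757);diff()"
```

```text
clock: 34.4
position: [0.5871, -0.1998, 0.1962]
ee_rot: [-0.007, 3.14, 0.002]
contact_force: [1.2, 0.4, -0.1]
grip_width: 0.176
finger_force: 29.6
pos [ 0.5871 -0.1998  0.1962] turn deg [0.07 0.1  0.25] shift cm (in aligned axes) [-0.11 -0.35  2.05] F [ 1.2  0.4 -0.1] grip 0.176 29.56429297104478 t 34.4
top H1:112 H2:210 H3:207 Fa:146 Fb:153 Fc:157 Ca:13 Cb:136 L1:204 L2:197 L3:211 stamp:14
side H1:200 H2:126 H3:106 Fa:80 Fb:118 Fc:166 Ca:12 Cb:178 L1:190 L2:206 L3:204 stamp:52
```

```bash

python3 -m crank '0 0 0 -.11 -.33 0 1;0 0 0 0 0 0 1;0 0 0 0 0 0 1;0 0 0 0 0 0 1'
python3 -m crank '0 0 0 0 0 .4 1;0 0 0 0 0 .4 1;0 0 0 0 0 .3 1;0 0 0 0 0 0 1;0 0 0 0 0 0 1'
```

```text
clock: 34.9
position: [0.5878, -0.2053, 0.1962]
ee_rot: [-0.002, 3.14, -0.0]
contact_force: [-0.0, 1.2, -0.2]
grip_width: 0.172
finger_force: 29.6
clock: 35.4
position: [0.5878, -0.2053, 0.1849]
ee_rot: [-0.002, 3.14, 0.0]
contact_force: [0.0, 0.0, 0.1]
grip_width: 0.176
finger_force: 29.6
```

```bash

python3 -m crank '0 0 0 0 .1 .3 1;0 0 0 0 0 .3 1;0 0 0 0 0 .3 1;0 0 0 0 0 .2 1;0 0 0 0 0 0 1;0 0 0 0 0 0 1'
```

```text
clock: 36.0
position: [0.5885, -0.2045, 0.1757]
ee_rot: [-0.002, 3.139, -0.001]
contact_force: [-2.0, 1.3, 8.0]
grip_width: 0.176
finger_force: 30.4
```

```bash

python3 -m crank '0 0 0 0 0 0 3.5;0 0 0 0 0 0 3.5;0 0 0 0 0 0 3.5;0 0 0 0 0 -2 3.5;0 0 0 0 0 -4 4;0 0 0 0 0 0 5'
python3 -c "
from h import *
f,g=cam('top'),cam('side');R0=[]
for n,c in(('top',f),('side',g)):
    u,v=proj(c,(.58,.105,.03)).round().astype(int);print(n,u,v);x0,y0=u-25,v-25;R0.append(cv2.resize(c['image'][y0:y0+50,x0:x0+50,::-1],(400,400),interpolation=2))
cv2.imwrite('pics/c7.png',np.hstack(R0))"
```

```text
clock: 36.6
position: [0.5911, -0.2054, 0.2388]
ee_rot: [-0.002, 3.131, -0.004]
contact_force: [1.4, -0.7, 0.1]
grip_width: 0.581
finger_force: 0.0
top 296 189
side 319 205
```

View pics/c7.png

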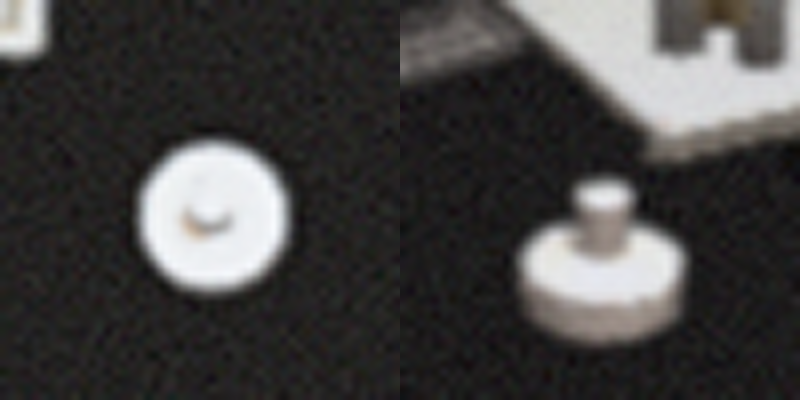

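The top crop shows the lid's knob at (209,209) and the side crop at (205,195). The lid is upright and clear of everything.

```bash

python3 -c "
from h import *
f,g=cam('top'),cam('side')
print(tri(f,(296.7,189.7),g,(319.2,203.9)),onz(f,(271+(214.5)/8-.5,164+218/8-.5),.01),onz(f,(185+333.5/3-.5,135+143.5/3-.5),.01));to(.58,.105,.037)"
```

```text
(array([0.5775, 0.1011, 0.0369]), np.float64(0.002155735741992329)) [0.5788 0.1009 0.01  ] [0.6029 0.1064 0.01  ]
pos [ 0.587  -0.2041  0.2332] turn deg [ 0.03 -0.    0.08] shift cm (in aligned axes) [ 0.7  30.91 19.62] F [-0.5  0.5 -0.2] grip 0.582 0.0 t 36.8
```

```bash

python3 -m crank '0 0 0 .15 4 0 5;0 0 0 .15 4 0 5;0 0 0 .15 4 0 5;0 0 0 .15 4 0 5;0 0 0 .15 4 0 5;0 0 0 .15 4 0 5;0 0 0 0 4 0 5;0 0 0 0 2.5 0 5'
python3 -m crank '0 0 0 0 0 4 5;0 0 0 0 0 4 5;0 0 0 0 0 0 5;0 0 0 0 0 0 5;0 0 0 0 0 0 5'
python3 -c "
from h import *
to(.578,.101,.037)"
```

```text
clock: 37.6
position: [0.577, 0.1047, 0.2327]
ee_rot: [0.008, -3.141, -0.002]
contact_force: [-0.1, -0.1, 0.5]
grip_width: 0.585
finger_force: 0.0
clock: 38.1
position: [0.5796, 0.1005, 0.1554]
ee_rot: [-0.001, 3.138, 0.001]
contact_force: [-0.8, -0.9, 0.5]
grip_width: 0.583
finger_force: 0.0
pos [0.5796 0.1005 0.1554] turn deg [0.02 0.22 0.03] shift cm (in aligned axes) [ 0.16  0.05 11.84] F [-0.8 -0.9  0.5] grip 0.583 0.0 t 38.1
```

```bash

python3 -m crank '0 0 0 .16 .05 4 5;0 0 0 0 0 4 5;0 0 0 0 0 3.8 5;0 0 0 0 0 0 5;0 0 0 0 0 0 1;0 0 0 0 0 0 1;0 0 0 0 0 0 1;0 0 0 0 0 0 1' 30
python3 -m crank '0 0 0 0 0 0 1;0 0 0 0 0 -3 1;0 0 0 0 0 -4 1;0 0 0 0 0 -4.5 1;0 0 0 0 0 -4.7 1;0 0 0 0 0 0 1'
python3 -c "
from h import *
to(.668,-.1995,.2)"
```

```text
clock: 38.9
position: [0.5793, 0.1014, 0.039]
ee_rot: [-0.002, 3.135, 0.002]
contact_force: [-0.1, 0.3, 8.2]
grip_width: 0.17
finger_force: 29.6
clock: 39.5
position: [0.5816, 0.1021, 0.2063]
ee_rot: [-0.001, 3.125, 0.006]
contact_force: [1.3, 0.4, -1.0]
grip_width: 0.169
finger_force: 29.6
pos [0.5816 0.1021 0.2063] turn deg [0.21 0.98 0.05] shift cm (in aligned axes) [ -8.64 -30.16   0.63] F [ 1.3  0.4 -1. ] grip 0.169 29.600916819254053 t 39.5
```

```bash

python3 -m crank '0 0 0 -1.15 -4 0 1;0 0 0 -1.15 -4 0 1;0 0 0 -1.15 -4 0 1;0 0 0 -1.15 -4 0 1;0 0 0 -1.15 -4 0 1;0 0 0 -1.15 -4 0 1;0 0 0 -1.15 -4 0 1;0 0 0 -.9 -2 0 1'
python3 -m crank '0 0 0 0 0 0 1;0 0 0 0 0 0 1;0 0 0 0 0 0 1;0 0 0 0 0 0 1'
python3 -c "
from h import *
to(.669,-.1997,.177)"
```

```text
clock: 40.3
position: [0.6662, -0.2049, 0.199]
ee_rot: [0.007, 3.139, -0.006]
contact_force: [-0.0, -0.1, -0.7]
grip_width: 0.171
finger_force: 29.6
clock: 40.7
position: [0.6665, -0.1963, 0.1984]
ee_rot: [-0.006, 3.14, 0.002]
contact_force: [0.0, -0.1, 0.1]
grip_width: 0.169
finger_force: 29.6
pos [ 0.6665 -0.1963  0.1984] turn deg [0.07 0.08 0.24] shift cm (in aligned axes) [-0.25 -0.34  2.14] F [ 0.  -0.1  0.1] grip 0.169 29.593304395093583 t 40.7
```

```bash

python3 -m crank '0 0 0 -.25 -.2 0 1;0 0 0 0 0 0 1;0 0 0 0 0 0 1;0 0 0 0 0 0 1'
python3 -m crank '0 0 0 0 0 .4 1;0 0 0 0 0 .4 1;0 0 0 0 0 .3 1;0 0 0 0 0 0 1;0 0 0 0 0 0 1'
```

```text
clock: 41.1
position: [0.6692, -0.2006, 0.1983]
ee_rot: [-0.002, 3.14, -0.0]
contact_force: [-0.7, -0.9, -0.4]
grip_width: 0.171
finger_force: 29.6
clock: 41.6
position: [0.6697, -0.2001, 0.1882]
ee_rot: [-0.002, 3.139, 0.001]
contact_force: [-0.6, 0.6, 4.6]
grip_width: 0.17
finger_force: 30.3
```

```bash

python3 -m crank '0 0 0 0 0 -.3 1;0 0 0 .15 .12 0 1;0 0 0 0 0 0 1;0 0 0 0 0 0 1;0 0 0 0 0 .3 1;0 0 0 0 0 .2 1;0 0 0 0 0 0 1;0 0 0 0 0 0 1'
```

```text
clock: 42.4
position: [0.6677, -0.1995, 0.1851]
ee_rot: [-0.002, 3.14, 0.0]
contact_force: [-0.0, 0.1, 0.4]
grip_width: 0.172
finger_force: 29.6
```

Engaged without force, so I'll press home.

```bash

python3 -m crank '0 0 0 0 0 .3 1;0 0 0 0 0 .3 1;0 0 0 0 0 .2 1;0 0 0 0 0 .2 1;0 0 0 0 0 0 1;0 0 0 0 0 0 1'
```

```text
clock: 43.0
position: [0.6683, -0.1996, 0.1771]
ee_rot: [-0.002, 3.139, -0.0]
contact_force: [-1.6, 0.9, 7.6]
grip_width: 0.171
finger_force: 30.4
```

```bash

python3 -m crank '0 0 0 0 0 0 3.5;0 0 0 0 0 0 3.5;0 0 0 0 0 0 3.5;0 0 0 0 0 -2 3.5;0 0 0 0 0 -4 4;0 0 0 0 0 0 5'
python3 -c "
from h import *
f,g=cam('top'),cam('side');a=f['image'][155:275,185:285,::-1];b=g['image'][145:205,255:325,::-1]
c=np.zeros((540,800,3),np.uint8);c[:540,:450]=cv2.resize(a,None,fx=4.5,fy=4.5,interpolation=2);c[:300,450:]=cv2.resize(b,None,fx=5,fy=5,interpolation=2);cv2.imwrite('pics/c8.png',c)
crop(g,300,180,460,320,4.5,'s8.png')"
```

```text
clock: 43.6
position: [0.6712, -0.2005, 0.2407]
ee_rot: [-0.002, 3.13, -0.004]
contact_force: [1.1, 0.5, -0.2]
grip_width: 0.583
finger_force: 0.0
```

View pics/c8.png

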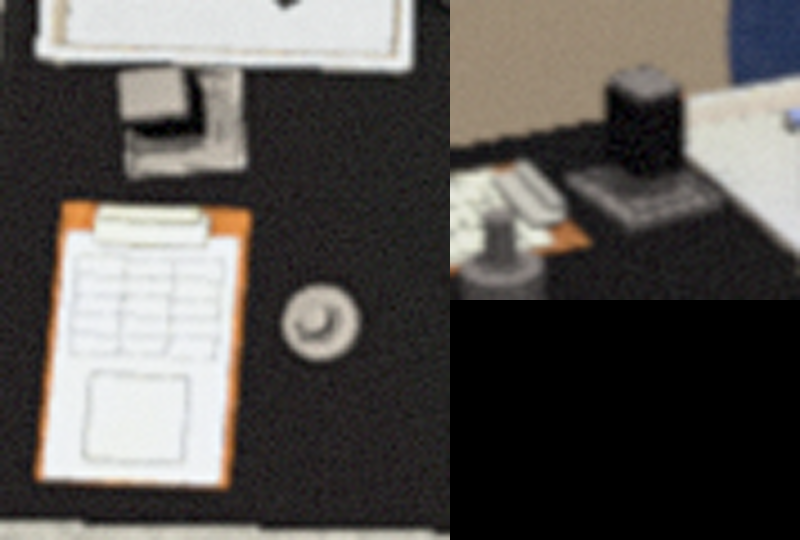

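View pics/s8.png

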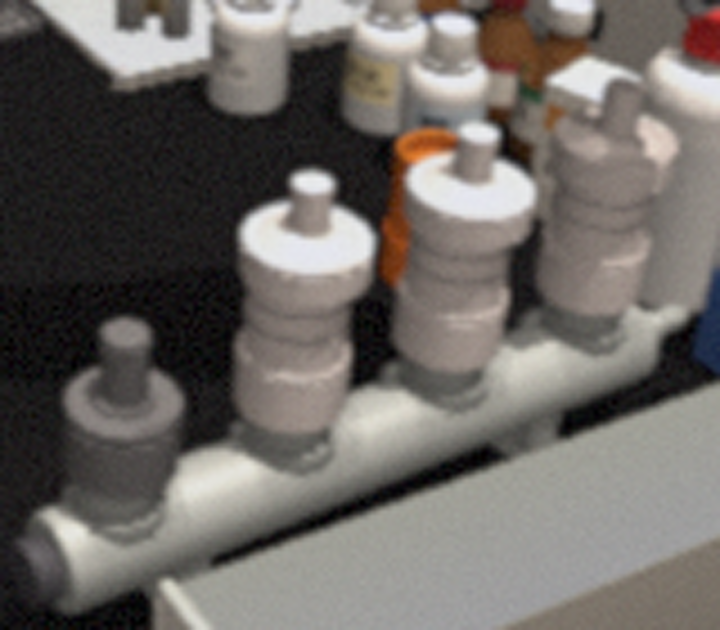

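The manifold shows three lidded funnels and the cap, all seated. In the top crop the stamp cap's corners are about (118,70), (184,66), (193,115) and (122,121). The box corners are about (89,371), (187,376), (181,465) and (82,460), and the stamp is upright in its dock.

```bash
python3 -c "
from h import *
f,g=cam('top'),cam('side')
T=lambda a:(185+(a[0]+.5)/4.5-.5,155+(a[1]+.5)/4.5-.5)
S=lambda a:(255+(a[0]-450+.5)/5-.5,145+(a[1]+.5)/5-.5)
print('stamp',tri(f,T((154,93)),g,S((646,80))))
def quad(cs,z):
    q=np.array([onz(f,T(c),z)[:2] for c in cs]);r=cv2.minAreaRect(q.astype(np.float32)*1000)
    print(q.mean(0),r,[round(float(np.degrees(np.arctan2(*(q[(i+1)%4]-q[i])[::-1]))),1) for i in range(4)])
quad([(118,70),(184,66),(193,115),(122,121)],.076)
quad([(89,371),(187,376),(181,465),(82,460)],.005)
q=np.array([onz(f,T(c),.008) for c in((242,70),(246,172),(128,178))]);print('dock',q,(q[0]+q[2])/2,np.degrees(np.arctan2(*(q[0]-q[1])[1::-1])))
q=np.array([onz(f,T(c),.005) for c in((62,203),(252,210),(229,488),(36,481))]);print('board',q.mean(0),[np.degrees(np.arctan2(*(q[i]-q[j])[1::-1])) for i,j in((0,3),(1,2))])
to(.60,.307,.2)"
```

```text
stamp (array([0.6024, 0.3074, 0.0731]), np.float64(0.0005697845815261171))
[0.6015 0.3066] ((601.7889404296875, 305.90826416015625), (30.953269958496094, 42.51998519897461), 6.748856067657471) [-84.6, -165.9, 96.7, 8.9]
[0.4147 0.3217] ((414.7210998535156, 321.7263488769531), (61.3758544921875, 53.668006896972656), 88.66165161132812) [-91.3, -179.7, 88.7, 0.2]
dock [[0.6337 0.2705 0.008 ]
 [0.5683 0.2637 0.008 ]
 [0.5623 0.3367 0.008 ]] [0.598  0.3036 0.008 ] 5.945479094119565
board [0.4601 0.319  0.005 ] [np.float64(-0.3438794959449479), np.float64(-0.9402270876688764)]
pos [ 0.6668 -0.1994  0.2342] turn deg [ 0.03 -0.02  0.08] shift cm (in aligned axes) [ 6.68 50.64  3.42] F [-0.1 -0.5 -0. ] grip 0.584 0.0 t 43.8
```

```bash

python3 -m crank '0 0 0 .5 4 0 8.5;0 0 0 .5 4 0 8.5;0 0 0 .5 4 0 8.5;0 0 0 .5 4 0 8.5;0 0 0 .5 4 0 8.5;0 0 0 .5 4 0 8.5;0 0 0 .5 4 0 8.5;0 0 0 .5 4 0 8.5'
python3 -m crank '0 0 0 .5 4 0 8.5;0 0 0 .5 4 0 8.5;0 0 0 .5 4 0 8.5;0 0 0 .5 4 0 8.5;0 0 0 .5 2.6 0 8.5;0 0 0 0 0 3 8.5;0 0 -5.5 0 0 3 8.5;0 0 0 0 0 0 8.5'
python3 -m crank '0 0 0 0 0 0 8.5;0 0 0 0 0 0 8.5;0 0 0 0 0 0 8.5'
python3 -c "
from h import *
to(.602,.3068,.052,5.5)"
```

```text
clock: 44.6
position: [0.6259, 0.1217, 0.2336]
ee_rot: [0.002, -3.14, 0.001]
contact_force: [-0.2, 0.9, -0.2]
grip_width: 0.99
finger_force: 0.0
clock: 45.4
position: [0.5981, 0.3044, 0.1695]
ee_rot: [0.154, -3.129, 0.008]
contact_force: [0.9, -0.9, -1.1]
grip_width: 0.994
finger_force: 0.0
clock: 45.7
position: [0.6032, 0.3066, 0.1768]
ee_rot: [-0.15, 3.134, 0.002]
contact_force: [-0.3, -0.3, -0.6]
grip_width: 0.997
finger_force: 0.0
pos [0.6032 0.3066 0.1768] turn deg [ 0.05  0.25 -0.01] shift cm (in aligned axes) [ 0.12  0.03 12.48] F [-0.3 -0.3 -0.6] grip 0.997 0.0 t 45.7
```

```bash

python3 -m crank '0 0 0 .1 .03 4 8.5;0 0 0 0 0 4 8.5;0 0 0 0 0 3 8.5;0 0 0 0 0 1.4 8.5;0 0 0 0 0 0 8.5'
python3 -c "
from h import *
to(.602,.3068,.052,5.5)"
python3 -m crank '0 0 0 0 0 0 3.5;0 0 0 0 0 0 3.5;0 0 0 0 0 0 3.5;0 0 0 0 0 0 3.5;0 0 0 0 0 0 3.5;0 0 0 0 0 0 3.5' 40
```

```text
clock: 46.2
position: [0.6007, 0.3061, 0.0501]
ee_rot: [0.152, -3.137, 0.002]
contact_force: [0.3, -0.4, 0.3]
grip_width: 0.995
finger_force: 0.0
pos [0.6007 0.3061 0.0501] turn deg [-0.08 -0.03  0.05] shift cm (in aligned axes) [-0.14  0.06 -0.19] F [ 0.3 -0.4  0.3] grip 0.995 0.0 t 46.2
clock: 46.8
position: [0.6025, 0.3072, 0.0523]
ee_rot: [-0.153, 3.133, 0.002]
contact_force: [1.3, 1.0, 3.1]
grip_width: 0.487
finger_force: 44.2
```

```bash

python3 -m crank '0 0 0 0 0 -3 3.5;0 0 0 0 0 -4 3.5;0 0 0 0 0 -4 3.5;0 0 3.1 0 0 0 3.5;0 0 3.1 0 0 0 3.5;0 0 0 0 0 0 3.5;0 0 0 0 0 0 3.5'
python3 -c "
from h import *
to(.415,.3215,.1,-.7)"
```

```text
clock: 47.5
position: [0.6003, 0.3061, 0.1603]
ee_rot: [-0.015, -3.141, 0.002]
contact_force: [-0.1, 0.1, -1.6]
grip_width: 0.487
finger_force: 43.9
pos [0.6003 0.3061 0.1603] turn deg [-0.07 -0.    0.14] shift cm (in aligned axes) [18.55  1.31  6.03] F [-0.1  0.1 -1.6] grip 0.487 43.88158857822418 t 47.5
```

```bash

python3 -m crank '0 0 0 4 .25 0 3.5;0 0 0 4 .25 0 3.5;0 0 0 4 .25 0 3.5;0 0 0 4 .3 0 3.5;0 0 0 2.6 .25 0 3.5;0 0 0 0 0 4 3.5;0 0 0 0 0 3 3.5;0 0 0 0 0 0 3.5'
python3 -m crank '0 0 0 0 0 0 3.5;0 0 0 0 0 0 3.5;0 0 0 0 0 0 3.5'
python3 -c "
from h import *
to(.415,.3215,.0543,-.7)
f=cam('top');g=cam('side')
a=f['image'][190:270,180:260,::-1];b=g['image'][150:230,190:310,::-1]
c=np.zeros((400,800,3),np.uint8);c[:,:400]=cv2.resize(a,(400,400),interpolation=2);c[:267,400:]=cv2.resize(b,(400,267),interpolation=2);cv2.imwrite('pics/c9.png',c)"
```

```text
clock: 48.3
position: [0.4128, 0.3198, 0.0876]
ee_rot: [-0.015, -3.137, 0.009]
contact_force: [-0.3, -0.3, -1.4]
grip_width: 0.492
finger_force: 43.7
clock: 48.6
position: [0.4165, 0.3222, 0.0922]
ee_rot: [0.018, 3.138, 0.003]
contact_force: [0.8, 0.8, -1.0]
grip_width: 0.489
finger_force: 43.7
pos [0.4165 0.3222 0.0922] turn deg [0.1  0.22 0.05] shift cm (in aligned axes) [ 0.14 -0.07  3.79] F [ 0.8  0.8 -1. ] grip 0.489 43.71594250202179 t 48.6
```

View pics/c9.png

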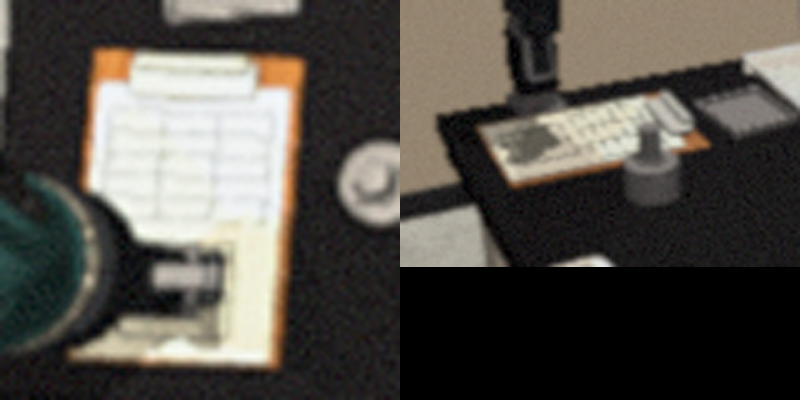

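The stamp hangs square just above the box, with its shadow on the paper, and is aligned within about 2 mm. I'll lower it.

```bash

python3 -m crank '0 0 0 .12 -.07 0 3.5;0 0 0 0 0 2 3.5;0 0 0 0 0 1 3.5;0 0 0 0 0 0 3.5;0 0 0 0 0 0 3.5;0 0 0 0 0 0 3.5'
python3 -m crank '0 0 0 0 0 .3 3.5;0 0 0 0 0 .3 3.5;0 0 0 0 0 .2 3.5;0 0 0 0 0 0 3.5;0 0 0 0 0 0 3.5'
python3 -m crank '0 0 0 0 0 .3 3.5;0 0 0 0 0 .3 3.5;0 0 0 0 0 0 3.5;0 0 0 0 0 0 3.5'
```

```text
clock: 49.3
position: [0.4145, 0.3211, 0.0613]
ee_rot: [0.017, 3.139, 0.001]
contact_force: [0.2, -0.1, -0.9]
grip_width: 0.493
finger_force: 43.8
clock: 49.8
position: [0.4145, 0.3212, 0.0532]
ee_rot: [0.017, 3.139, 0.001]
contact_force: [-0.1, 0.4, 4.0]
grip_width: 0.492
finger_force: 44.3
clock: 50.2
position: [0.4145, 0.3212, 0.0473]
ee_rot: [0.017, 3.139, 0.001]
contact_force: [-0.5, 0.6, 7.3]
grip_width: 0.491
finger_force: 44.6
```

```bash

python3 -m crank '0 0 0 0 0 .2 3.5;0 0 0 0 0 .15 3.5;0 0 0 0 0 0 3.5;0 0 0 0 0 0 3.5'
python3 -m crank '0 0 0 0 0 -.5 3.5;0 0 0 0 0 -.5 3.5;0 0 0 0 0 -1 3.5;0 0 0 0 0 -3 3.5;0 0 0 0 0 -4 3.5;0 0 0 0 0 -2 3.5;0 0 0 0 0 0 3.5;0 0 0 0 0 0 3.5'
python3 -c "
from h import *
to(.602,.3068,.16,5.5)"
```

```text
clock: 50.6
position: [0.4146, 0.3212, 0.045]
ee_rot: [0.017, 3.139, 0.001]
contact_force: [-2.2, -0.5, 17.6]
grip_width: 0.487
finger_force: 45.7
clock: 51.4
position: [0.4138, 0.3205, 0.1533]
ee_rot: [0.017, 3.14, -0.0]
contact_force: [1.2, -0.5, -0.8]
grip_width: 0.481
finger_force: 43.9
pos [0.4138 0.3205 0.1533] turn deg [-0.02  0.09 -6.13] shift cm (in aligned axes) [-18.6   -3.17  -0.67] F [ 1.2 -0.5 -0.8] grip 0.481 43.85864496231079 t 51.4
```

```bash

python3 -m crank '0 0 -3.05 0 0 0 3.5;0 0 -3.05 0 0 0 3.5;0 0 0 -4 -.68 0 3.5;0 0 0 -4 -.68 0 3.5;0 0 0 -4 -.68 0 3.5;0 0 0 -4 -.68 0 3.5;0 0 0 -2.5 -.5 0 3.5;0 0 0 0 0 0 3.5'
python3 -m crank '0 0 0 0 0 0 3.5;0 0 0 0 0 4 3.5;0 0 0 0 0 3 3.5;0 0 0 0 0 0 3.5;0 0 0 0 0 0 3.5;0 0 0 0 0 0 3.5'
python3 -c "
from h import *
to(.6012,.3055,.0523,5.5)
f=cam('top')
cv2.imwrite('pics/c10.png',cv2.resize(f['image'][165:275,180:290,::-1],(550,550),interpolation=2))"
```

```text
clock: 52.2
position: [0.6054, 0.3037, 0.1513]
ee_rot: [-0.142, 3.136, -0.004]
contact_force: [0.3, -0.3, -1.7]
grip_width: 0.491
finger_force: 43.8
clock: 52.8
position: [0.6017, 0.3075, 0.0851]
ee_rot: [-0.151, 3.135, 0.002]
contact_force: [0.6, 0.0, -0.4]
grip_width: 0.486
finger_force: 43.8
pos [0.6017 0.3075 0.0851] turn deg [0.06 0.2  0.02] shift cm (in aligned axes) [ 0.07 -0.19  3.28] F [ 0.6  0.  -0.4] grip 0.486 43.75129222869873 t 52.8
```

View pics/c10.png

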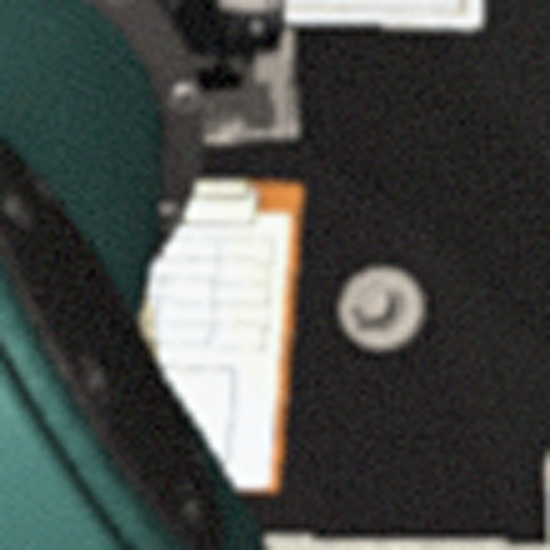

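The arm hides the box; the stamp is over the dock. I've used my 14 views, so I'll check the print numerically, then set the stamp down.

```bash

python3 -c "
from h import *
g=cam('side');a=cv2.imread('pics/side0.png')[:,:,::-1].astype(float)
M=np.zeros(a.shape[:2],np.uint8);q=[proj(g,(.4147+sx*.018,.3215+sy*.022,.005)) for sx,sy in((1,1),(1,-1),(-1,-1),(-1,1))]
cv2.fillConvexPoly(M,np.int32(np.round(q)),1);M=M>0
print(M.sum(),a[M].mean(0),g['image'][M].mean(0),a[M].std(),g['image'][M].astype(float).std(), a[M].min(),g['image'][M].min())"
python3 -m crank '0 0 0 .07 -.15 1.5 3.5;0 0 0 0 0 1 3.5;0 0 0 0 0 .3 3.5;0 0 0 0 0 0 3.5;0 0 0 0 0 0 3.5'
```

```text
111 [216.2703 217.7027 200.0991] [187.5315 185.3063 169.3063] 10.695130164362475 39.28390151973586 168.0 106
clock: 53.4
position: [0.601, 0.305, 0.0554]
ee_rot: [-0.15, 3.137, -0.0]
contact_force: [0.2, 0.5, -1.2]
grip_width: 0.49
finger_force: 43.8
```

```bash

python3 -m crank '0 0 0 0 0 .2 3.5;0 0 0 0 0 0 3.5;0 0 0 0 0 0 3.5'
python3 -m crank '0 0 0 0 0 .1 3.5;0 0 0 0 0 0 3.5;0 0 0 0 0 0 3.5'
```

```text
clock: 53.7
position: [0.6011, 0.305, 0.0539]
ee_rot: [-0.15, 3.136, 0.0]
contact_force: [-0.1, -0.2, -2.3]
grip_width: 0.49
finger_force: 43.8
clock: 54.0
position: [0.6012, 0.3051, 0.0533]
ee_rot: [-0.15, 3.136, 0.0]
contact_force: [-0.9, -0.6, 3.2]
grip_width: 0.493
finger_force: 44.2
```

Foot on the floor (3 N). I'll release, rise straight up, retreat and check.

```bash

python3 -m crank '0 0 0 0 0 0 6;0 0 0 0 0 0 7.5;0 0 0 0 0 0 7.5;0 0 0 0 0 0 7.5;0 0 0 0 0 -3 7.5;0 0 0 0 0 -4 7.5;0 0 0 0 0 -4.5 7.5;0 0 0 0 0 -4.5 7.5'
python3 -m crank '0 0 0 2 4 0 7.5;0 0 0 2 4 0 7.5;0 0 0 2 4 0 7.5;0 0 0 2 4 0 7.5;0 0 0 2 4 0 7.5;0 0 0 2 4 0 7.5;0 0 0 0 0 0 7.5;0 0 0 0 0 0 7.5'
python3 -c "
from h import *
diff()
f=cam('top');a=cv2.imread('pics/top0.png')[:,:,::-1].astype(float)
d=(cv2.blur(np.abs(f['image']-a).mean(2),(3,3))>30).astype(np.uint8)
n,_,st,ce=cv2.connectedComponentsWithStats(d)
for s,c in zip(st[1:],ce[1:]):
    if s[4]>15: print(s,c.round(1))
q=[proj(f,(.4147+sx*.018,.3215+sy*.022,.005)) for sx,sy in((1,1),(1,-1),(-1,-1),(-1,1))];print('box px',np.round(q,1).tolist())"
```

```text
clock: 54.8
position: [0.6003, 0.3047, 0.2139]
ee_rot: [-0.15, 3.137, -0.001]
contact_force: [0.5, 0.5, -0.4]
grip_width: 0.875
finger_force: 0.0
clock: 55.6
position: [0.4564, 0.5341, 0.2122]
ee_rot: [-0.156, 3.137, 0.0]
contact_force: [0.1, -0.1, 0.2]
grip_width: 0.882
finger_force: 0.0
top H1:107 H2:203 H3:202 Fa:148 Fb:156 Fc:159 Ca:6 Cb:139 L1:200 L2:199 L3:201 stamp:36
side H1:191 H2:130 H3:103 Fa:70 Fb:121 Fc:131 Ca:6 Cb:170 L1:193 L2:200 L3:194 stamp:53
[400 138  29  32 550] [414. 152.]
[385 169  10   9  77] [389.4 173.1]
[403 169  28  30 485] [416.7 183.4]
[   0  170  121  230 9145] [ 29.7 268.4]
[211 171   2   9  16] [211.6 175.2]
[221 171   8  11  34] [225.4 177.1]
[250 170  20  22 346] [259.5 180.6]
[319 170  18  18 247] [327.4 178.6]
[286 172  21  21 332] [296.2 182.2]
[230 177   3  10  21] [230.6 181.6]
[351 176  21  21 334] [361.1 186. ]
[405 201  29  28 528] [418.9 213.6]
[280 208  20  21 318] [289.6 217.6]
[319 210  19  20 305] [328.1 219.7]
[345 213  21  21 347] [355.2 223.2]
[406 238  22  19 289] [415.6 246.9]
[268 396  12   4  30] [273.4 398.1]
[285 397  10   3  22] [289.3 398.3]
box px [[207.1, 240.6], [223.2, 241.1], [222.2, 254.3], [206.0, 253.9]]
```

```bash

python3 -c "
from h import *
for n in('top','side'):
    f=cam(n);a=cv2.imread(f'pics/{n}0.png')[:,:,::-1].astype(float);d=a.mean(2)-f['image'].mean(2)
    for p in((.4147,.3215),(.43,.335),(.40,.308),(.49,.32),(.52,.30),(.385,.27)):
        u,v=proj(f,(*p,.005)).round().astype(int);print(n,p,d[v-2:v+3,u-2:u+3].mean().round(1),d[v-2:v+3,u-2:u+3].max().round(1))
    s=f['image'];
f=cam('top');print(f['image'].mean(2)[236:260,202:228:1].astype(int))"
```

```text
top (0.4147, 0.3215) 4.7 8.0
top (0.43, 0.335) 3.9 7.7
top (0.4, 0.308) 4.2 7.7
top (0.49, 0.32) -3.2 1.0
top (0.52, 0.3) -2.9 1.3
top (0.385, 0.27) 6.6 14.7
side (0.4147, 0.3215) 17.6 21.0
side (0.43, 0.335) 17.0 31.0
side (0.4, 0.308) 17.1 20.7
side (0.49, 0.32) -3.2 1.0
side (0.52, 0.3) -3.4 1.7
side (0.385, 0.27) 12.1 19.7
[[220 226 222 221 221 221 222 224 224 223 225 221 224 224 226 226 226 225
  229 228 232 231 231 232 233 232]
 [224 225 219 200 192 193 203 207 207 206 203 204 207 216 219 220 219 217
  220 223 219 223 228 228 229 231]
 [219 221 213 197 196 206 211 214 200 195 190 192 190 199 205 195 191 190
  192 201 203 199 201 197 205 225]
 [218 218 207 203 213 220 226 227 216 214 211 215 213 210 212 210 203 201
  207 211 210 209 206 202 188 216]
 [217 214 194 211 225 229 226 222 225 224 221 221 222 223 223 221 222 225
  223 224 223 225 224 220 195 212]
 [216 211 185 204 225 226 225 225 225 225 224 225 223 227 223 226 225 224
  227 223 224 223 226 217 194 207]
 [217 213 182 201 222 226 224 227 224 222 221 224 224 224 221 225 223 225
  225 223 226 225 226 220 195 210]
 [219 21
[... 1145 characters left out ...]
23 223 224
  226 224 225 230 220 192 209 224]
 [212 177 195 214 214 212 211 212 219 219 223 222 224 222 222 223 223 223
  224 223 226 227 222 194 210 225]
 [210 168 186 213 212 207 210 208 214 214 217 224 222 223 223 225 225 226
  227 226 228 227 218 195 212 225]
 [211 175 176 187 196 188 190 194 204 205 210 211 212 215 219 222 223 215
  220 220 220 220 213 189 206 225]
 [213 203 187 182 180 182 177 183 184 188 178 175 181 182 190 190 189 190
  189 194 193 203 196 188 211 225]
 [220 215 209 205 206 200 199 199 200 200 188 194 194 197 201 198 202 197
  203 204 207 210 209 211 219 227]
 [229 227 222 218 213 215 213 215 216 213 211 211 218 215 216 213 217 215
  219 222 222 224 225 226 227 227]]
```

The ink doesn't show in the render, but the press was certain: spring contact began at TCP z ≈ 54 mm and hit the hard stop (17.6 N) at 45 mm. The stamp didn't slip in the grip, because it met the dock floor again at the same TCP height. Everything else is in place, so I'm handing in.

```bash
python3 -c "
from h import *
print(job.finish_job())"
```

```text
the job is handed in; nothing more can be done
None
```

The job is handed in: three funnels and one cap are home, all three funnels are lidded, the run sheet is stamped once inside its box, and the stamp is upright in its dock; the print itself never showed in the images, so I judged it from the stamp reaching its stop (about 9–10 mm, 17.6 N).

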